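Gauge the die blocks

TASK

Three die blocks stand on the steel plate, and only one has a bore that takes the pin gauge. Take the gauge from its wooden stand and try it in all three bores in turn, from the robot's left to its right, pressing lightly (a few newtons) until it goes in or stops, never forcing it; then leave it fully home and upright in the block that takes it, and that block on the plate. Set the two blocks that refuse the gauge down gently in the aluminium tray, flat and the right way up, and leave the spanner, the can and the bolt alone.

Things in the scene. Friction and masses are not known exactly. Their poses are not given: they have to be found in the camera images.
- gauge: Steel pin gauge, upright, 0.15 kg: below, a pin 20 mm in diameter and 24 mm long, its foot chamfered to 17 mm over the lowest 2 mm; above, a round ribbed grip 28 mm in diameter, 38 mm long. When fully home its shoulder (under the grip) rests on the insert. Origin at the centre of the foot, z up along the pin. It starts in the wooden stand, shoulder on the stand's top.
- block_1: The left-hand block (seen from the robot): loose square die block of dark steel, 50 x 50 x 30 mm high, about 0.45 kg with its insert; origin at the centre of its underside, z up, x and y square to its sides. A round pocket in its top holds a loose ring insert. The insert's bore is 21.5 mm, which takes the gauge, in just one of the three blocks, and 17.5 mm in the other two; which one varies.
- block_2: The middle block (seen from the robot): loose square die block of dark steel, 50 x 50 x 30 mm high, about 0.45 kg with its insert; origin at the centre of its underside, z up, x and y square to its sides. A round pocket in its top holds a loose ring insert. The insert's bore is 21.5 mm, which takes the gauge, in just one of the three blocks, and 17.5 mm in the other two; which one varies.
- block_3: The right-hand block (seen from the robot): loose square die block of dark steel, 50 x 50 x 30 mm high, about 0.45 kg with its insert; origin at the centre of its underside, z up, x and y square to its sides. A round pocket in its top holds a loose ring insert. The insert's bore is 21.5 mm, which takes the gauge, in just one of the three blocks, and 17.5 mm in the other two; which one varies.
- block_1_hole0 (a point): Centre of block_1's pocket mouth, 30 mm above its underside. The pocket is 37 mm across and 24 mm deep; in it sits a bright steel ring insert, 33 mm outside, 26 mm high, its top 2 mm above this point, free to shift up to 2 mm sideways, so seldom quite central. The bore is upright, runs right through the insert and has no chamfer.
- block_2_hole0 (a point): Centre of block_2's pocket mouth, 30 mm above its underside. The pocket is 37 mm across and 24 mm deep; in it sits a bright steel ring insert, 33 mm outside, 26 mm high, its top 2 mm above this point, free to shift up to 2 mm sideways, so seldom quite central. The bore is upright, runs right through the insert and has no chamfer.
- block_3_hole0 (a point): Centre of block_3's pocket mouth, 30 mm above its underside. The pocket is 37 mm across and 24 mm deep; in it sits a bright steel ring insert, 33 mm outside, 26 mm high, its top 2 mm above this point, free to shift up to 2 mm sideways, so seldom quite central. The bore is upright, runs right through the insert and has no chamfer.
- plate: Fixed steel plate, 270 (x) x 370 (y) x 8 mm thick, on which the blocks stand; origin at the centre of its underside, its top 8 mm higher. The blocks stand at least 110 mm apart, and at least 80 mm apart along its y axis.
- stand: Fixed wooden stand for the gauge, 60 x 60 x 30 mm high, with a 23 mm hole 27 mm deep in the middle of its top; origin at the centre of its underside.
- tray: Fixed shallow aluminium tray for rejects, open on top, 170 (x) x 260 (y) mm outside, 25 mm high, walls and floor 5 mm thick; origin at the centre of its underside, inner floor 5 mm above it.
- spanner: Bystander: loose steel spanner 200 mm long, lying at the far side of the table; origin at the middle of its underside.
- grease: Bystander: loose closed metal can, 66 mm across and 100 mm high; origin at the centre of its underside.
- bolt: Bystander: loose steel bolt standing on its head (36 mm across), 50 mm high; origin at the centre of its underside.
There are look-alikes about, which are no part of the job. Leave any blue or pink look-alike of the gauge alone.

How it is judged:
By the outcome, as a careful person would: the job done as asked, in the order asked, and still so for the second after the job is handed in, with the robot touching nothing.
It also fails if it takes over 72 s, if anything falls off the work surface, if the arm or the gripper's body presses on something with over 40 N, if the wrist force passes 120 N, or if a joint passes its speed limit or range.

ROBOT

A 6-joint arm with a two-finger parallel gripper is mounted at the origin on the work surface. World frame = base frame: x ahead of the robot, y to its left, z up, the work surface at z = 0. Lengths are in m, angles in degrees, forces in N, time in s.
With the tool pointing down it reaches from about 0.4 to 0.825 m from the base axis. Payload 7 kg.
Tool frame: the origin (TCP) lies midway between the tips of the shut fingers; the grasp point (between the pads) lies 19 mm behind it; z points along the fingers, x is the direction in which the jaws open and shut, and the axes are right-handed (so a half turn about z gives the same grasp; the last joint's range is limited). The gripper opens to 88 mm and grips with 3 to 60 N. Pads are 19 mm wide; open, the fingers measure 130 mm over their backs; the gripper's body (78 mm by 193 mm) begins 47 mm behind the grasp point.
Start: joints at [-49.383, 20.546, 0.682, 0, -70.136, -16.507], TCP at [0.276, -0.616, 0.227] pointing down, gripper open.
Joint ranges: [-176.03, 176.03], [-82.01, 121.73], [-58.28, 71.71], [-173.87, 95.51], [-174.79, -0.11], [-173.66, 173.66]. Speed limits (degrees/s): [136.94, 136.94, 172.46, 180, 180, 180].

INTERFACE

Orientations are given as a 3x3 rotation matrix whose columns are the frame's x, y, z axes.
In Python, from workcell import bot gives the robot as it stands.
- The arm moves only by the tool send_rows, never from a script. Its argument "rows" is a list of rows, each a list of 7 numbers: the shift along the world's x, y, z in mm, then the turn, a rotation vector about the world's x, y, z in rad, then the opening, from 0 (shut) to 1 (fully open). A call has 1 to 12 rows; each row is the pose to reach, as a shift and turn from the pose measured when the call began; what a row does not reach only later rows make up. A row lasts 1/10 s, in which the tool goes at most 50 mm and 8.59 degrees, less where a joint would pass 70% of its speed; a pose out of reach is approached as far as the arm can. A call with a gripper value outside its range is refused whole. The fingers move at their own pace and stop on an object; "newtons" is the grip in N (left out, the last holds). Time passes only in rows, so rows that repeat a pose let the fingers close. It gives the time, the measured TCP pose, the force and the opening at its end, in the units of the state.
- bot.read_state(): the state, without advancing time (a new reading comes with each control period).
- bot.snapshot(name): name is "side" or "top" or "wrist"; returns (picture, depth): 400x640x3 uint8, red, green, blue; 400x640 float32, m along the optical axis (not along the pixel's ray), 0 where there is no reading.
- bot.get_calibration(name): a dict with "vertical_fov" (degrees; the focal length in pixels is half the picture's height over the tangent of half this angle, whatever the lens; pixels are square), "cx", "cy" (the principal point, pixels), "xyz" and "orientation" of the camera in the world; the wrist camera has in their place "T_tool_cam" (4x4, takes a point from camera to tool coordinates, whose origin is the TCP and whose axes are the tool frame's). Camera axes: x right, y down, z forward; pixel columns grow to the right and rows downward; lengths in m; the calibration is good to about 2 mm. The wrist camera is an equidistant fisheye: a pixel r from the principal point sees the ray r / f radians off the axis. A picture is of the moment at which its call begins: read the wrist's pose just before it. get_calibration takes no time and is no camera call.
- bot.sign_off(): hands the job in, once; it reports no verdict.
The state is a dict: "t": time; "joint_positions": joint angles; "dq": joint speeds; "effort": joint torques, N m; "tcp_pos": TCP position; "tool_rot": TCP orientation; "wrist_force": force on the tool from outside, world axes, zero at the start; "ft_torque": the same for the moment, N m; "gripper_width": finger opening in m.
Only numpy, scipy, OpenCV 4.12 (cv2) and the standard library are available. Lean on these libraries where they do the work, as an engineer would, in place of code of your own. Each camera call takes 0.05 s, during which the arm holds its last target.

## Working session

There is one attempt and no reset: what is moved stays moved. The work goes in short steps, Python scripts to look and compute and a tool call to move; the robot and the scene stay as the last step left them, time stands still between calls to the robot, and variables do not carry over. Pictures are saved under pics/ and viewed, and the job is handed in when it is done.

Besides the shell and the picture viewer there is one more tool, called in YAML: its name, and indented under it one key for each argument. send_rows: Moves the arm, as the interface text tells. Its arguments: {"type":"object","properties":{"rows":{"type":"array","items":{"type":"array","items":{"type":"number"}}},"newtons":{"type":"number"}},"required":["rows"]}

```bash
ls; mkdir -p pics; cat > h.py <<'E'
import numpy as np, cv2
from workcell import bot
def save(n,fn):
    p,d=bot.snapshot(n); cv2.imwrite('pics/'+fn+'.png',p[:,:,::-1]); np.save('pics/'+fn+'.npy',d); return p,d
def f_(c): return 200/np.tan(np.radians(c['vertical_fov'])/2)
def ray(n,u,v,T=None):
    c=bot.get_calibration(n); f=f_(c)
    x=(u-c['cx']);y=(v-c['cy'])
    if n=='wrist':
        r=np.hypot(x,y); a=r/f; d=np.array([np.sin(a)*x/max(r,1e-9),np.sin(a)*y/max(r,1e-9),np.cos(a)])
        M=np.array(c['T_tool_cam']); p,R=T
        R=np.array(R);p=np.array(p)
        return p+R@M[:3,3], R@M[:3,:3]@d
    return np.array(c['xyz']), np.array(c['orientation'])@np.array([x/f,y/f,1])
def onz(n,u,v,z,T=None):
    o,d=ray(n,u,v,T); return o+d*(z-o[2])/d[2]
def cross(r1,r2):
    (a,d),(b,e)=r1,r2; d=d/np.linalg.norm(d); e=e/np.linalg.norm(e)
    s=np.linalg.lstsq(np.c_[d,-e],b-a,rcond=None)[0]
    p,q=a+s[0]*d,b+s[1]*e; return (p+q)/2,np.linalg.norm(p-q)
E
python3 - <<'E'
from h import *
s=bot.read_state();print({k:np.round(v,4).tolist() for k,v in s.items()})
for n in('side','top','wrist'):
    save(n,n+'0'); print(n,bot.get_calibration(n))
E
```

```text
pics
{'t': 0.0, 'joint_positions': [-49.3831, 20.5909, 0.6337, -0.0199, -70.1349, -16.5069], 'dq': [0.0677, -0.064, 0.1071, 0.1039, -0.1017, 0.0028], 'effort': [-0.0002, -58.2713, 29.3056, 6.9976, 0.0066, -0.0002], 'tcp_pos': [0.2755, -0.6157, 0.2256], 'tool_rot': [[-0.4084, 0.9128, -0.0008], [0.9128, 0.4084, 0.0014], [0.0016, -0.0001, -1.0]], 'wrist_force': [0.354, 0.671, -0.3216], 'ft_torque': [-0.0122, 0.0075, 0.0535], 'gripper_width': 0.0876}
side {'vertical_fov': 52.710057372154424, 'cx': 321.16168209573715, 'cy': 202.12818712448953, 'xyz': array([0.21172475, 0.6966372 , 0.77680209]), 'orientation': array([[-0.8727863 , -0.34696309,  0.34330845],
       [-0.4880133 ,  0.60685039, -0.62735606],
       [ 0.00933253, -0.71508686, -0.69897331]])}
top {'vertical_fov': 55.28385557417101, 'cx': 318.3294642461299, 'cy': 198.12610745159776, 'xyz': array([0.44009891, 0.04869441, 1.22421115]), 'orientation': array([[ 0.02265703, -0.99174686,  0.12619357],
       [-0.99974097, -0.02220323,  0.0050017 ],
       [-0.00215852, -0.1262742 , -0.99199303]])}
wrist {'vertical_fov': 65.70646984690485, 'cx': 318.5278564526162, 'cy': 196.71285897763852, 'T_tool_cam': array([[ 9.99999812e-01, -5.94459853e-04, -1.53566855e-04,
        -5.75057912e-04],
       [ 6.13797668e-04,  9.61924310e-01,  2.73315284e-01,
        -7.37035062e-02],
       [-1.47552719e-05, -2.73315326e-01,  9.61924494e-01,
        -1.59528910e-01],
       [ 0.00000000e+00,  0.00000000e+00,  0.00000000e+00,
         1.00000000e+00]])}
```

View pics/top0.png

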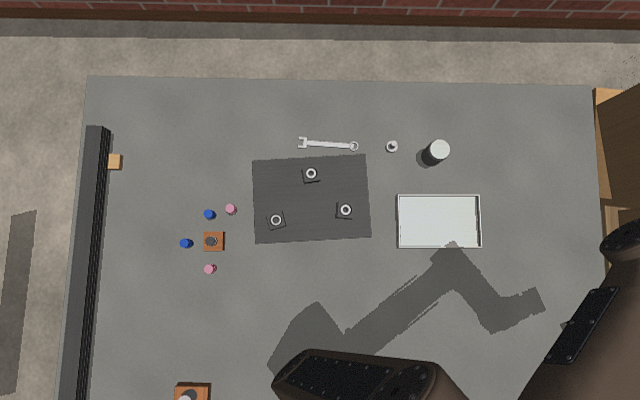

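View pics/side0.png

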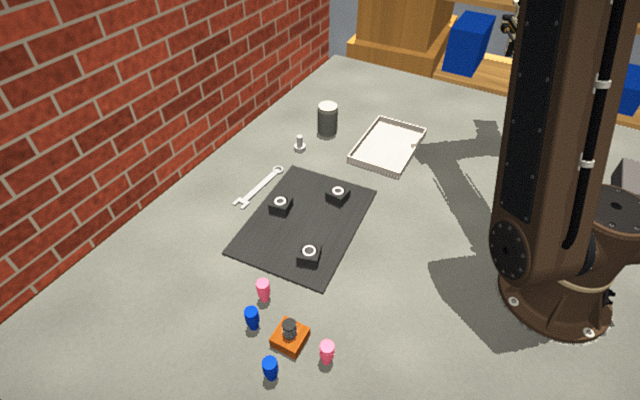

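View pics/wrist0.png

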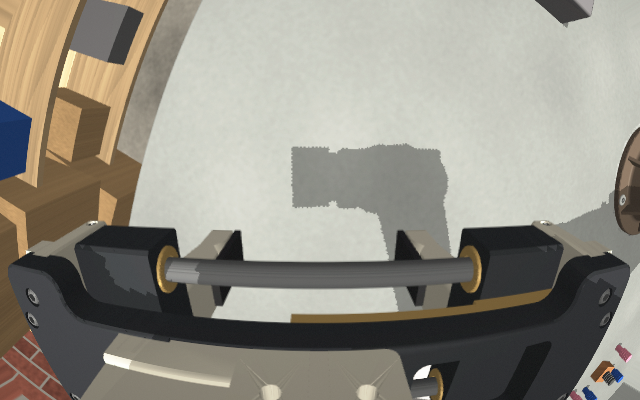

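```bash
python3 - <<'E'
import cv2,numpy as np
t=cv2.imread('pics/top0.png');s=cv2.imread('pics/side0.png')
def c(i,x,y,w,h,k): return cv2.resize(i[y:y+h,x:x+w],None,fx=k,fy=k,interpolation=cv2.INTER_CUBIC)
cv2.imwrite('pics/a.png',c(t,170,150,200,140,4)); cv2.imwrite('pics/b.png',c(s,220,160,180,150*1,4)[:600]);
cv2.imwrite('pics/c.png',np.hstack([c(s,230,270,120,120,3),c(t,160,360,120,40,3)[:360] if 0 else cv2.copyMakeBorder(c(t,160,360,120,40,3),0,240,0,0,0)]))
E
```

```text
(no output)
```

View pics/a.png

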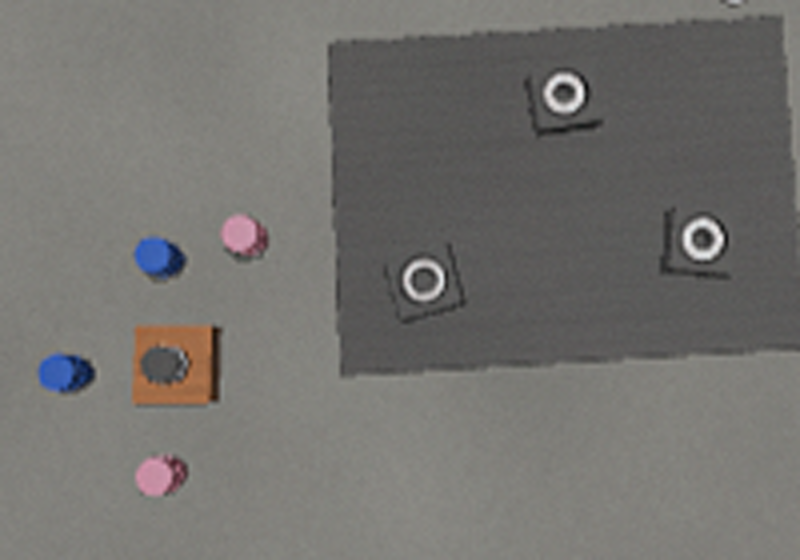

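View pics/b.png

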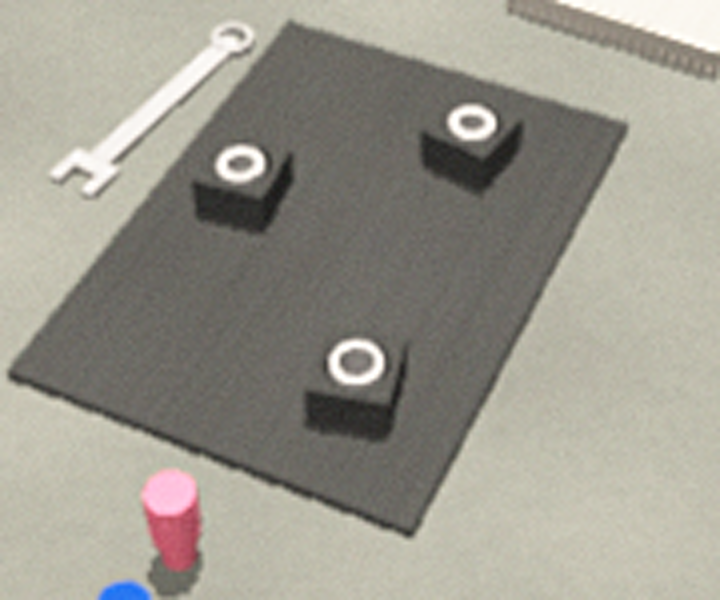

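View pics/c.png

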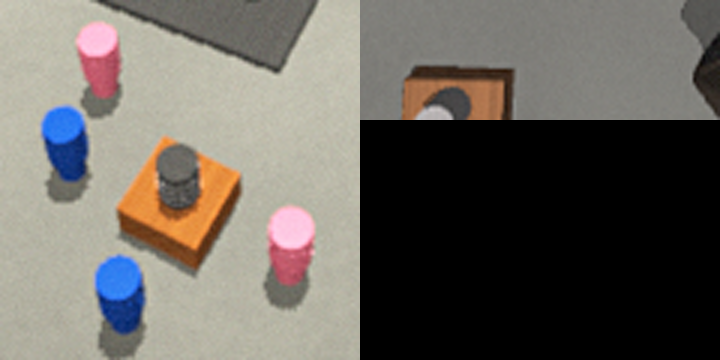

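```bash
cat > m.py <<'E'
from h import *
def rings(n,p,box):
    x0,y0,x1,y1=box; g=p[y0:y1,x0:x1].min(2)
    m=(g>140).astype(np.uint8); k,l,st,ce=cv2.connectedComponentsWithStats(m)
    out=[]
    for i in range(1,k):
        if st[i,4]<40: continue
        c=max(cv2.findContours((l==i).astype(np.uint8),cv2.RETR_EXTERNAL,cv2.CHAIN_APPROX_NONE)[0],key=len)
        mm=cv2.moments(cv2.drawContours(np.zeros_like(m),[c],-1,1,-1),True)
        out.append((mm['m10']/mm['m00']+x0,mm['m01']/mm['m00']+y0,st[i,2],st[i,3]))
    return out
E
python3 - <<'E'
from m import *
T=cv2.imread('pics/top0.png')[:,:,::-1];S=cv2.imread('pics/side0.png')[:,:,::-1]
a=rings('top',T,(255,163,368,240)); b=rings('side',S,(262,180,370,270))
print(a);print(b)
for r in a:
    z=onz('top',r[0],r[1],.04)
    best=min((np.linalg.norm(onz('side',q[0],q[1],.04)-z),q) for q in b)
    P,g=cross(ray('top',r[0],r[1]),ray('side',best[1][0],best[1][1])); print(z.round(4),onz('side',best[1][0],best[1][1],.04).round(4),P.round(4),round(g,4))
# gauge top
print('gauge',cross(ray('top',170+164/4-.4,150+364/4-.4),ray('side',230+178/3,270+162/3)))
# stand corners top
for u,v in((136,328),(211,327),(211,404),(135,403)): print('stand',onz('top',170+u/4,150+v/4,.03).round(4))
for u,v in((118,210),(168,138),(240,180),(195,257)): print('standS',onz('side',230+u/3,270+v/3,.03).round(4))
print('stand2',onz('top',192,392,.03), 'woodblk',onz('top',115,162,.03))
for u,v in((397,195),(480,195),(481,247),(398,247)): print('tray',onz('top',u,v,.025).round(4))
for u,v in((253,160),(365,154),(371,237),(256,243)): print('plate',onz('top',u,v,.008).round(4))
for u,v in((391,146),(438,150),(300,143),(354,146)): print('by',onz('top',u,v,.03).round(4))
for u,v in((158,257),(243,233),(64,372),(154,475)): print('lookal',onz('top',170+u/4,150+v/4,.06).round(4))
E
```

```text
[(310.61038961038963, 172.93506493506493, np.int32(10), np.int32(10)), (345.2375, 209.45, np.int32(10), np.int32(10)), (275.5243902439024, 219.52439024390245, np.int32(10), np.int32(10))]
[(267.47, 187.195, np.int32(17), np.int32(22)), (359.910569105691, 182.3658536585366, np.int32(26), np.int32(8)), (337.42857142857144, 190.0989010989011, np.int32(12), np.int32(9)), (279.5816326530612, 200.4795918367347, np.int32(12), np.int32(10)), (358.3783018867924, 248.3132075471698, np.int32(33), np.int32(63)), (308.49624060150376, 250.10526315789474, np.int32(14), np.int32(12))]
[0.6702 0.0808 0.04  ] [0.6712 0.084  0.04  ] [0.6718 0.0814 0.0372] 0.0022
[ 0.5571 -0.0299  0.04  ] [ 0.5582 -0.0269  0.04  ] [ 0.5583 -0.0297  0.0375] 0.0021
[0.5208 0.186  0.04  ] [0.5212 0.1894 0.04  ] [0.5218 0.1868 0.0366] 0.0017
gauge (array([0.45177636, 0.37862131, 0.05965032]), np.float64(0.0014923333676005427))
stand [0.4776 0.4088 0.03  ]
stand [0.4796 0.3504 0.03  ]
stand [0.4202 0.3471 0.03  ]
stand [0.4197 0.4061 0.03  ]
standS [0.4781 0.414  0.03  ]
standS [0.478  0.3539 0.03  ]
standS [0.4195 0.3565 0.03  ]
standS [0.4177 0.4161 0.03  ]
stand2 [0.0046944  0.41582255 0.03      ] woodblk [0.69378731 0.7067405  0.03      ]
tray [ 0.6082 -0.1942  0.025 ]
tray [ 0.6141 -0.4568  0.025 ]
tray [ 0.4507 -0.4548  0.025 ]
tray [ 0.4448 -0.1967  0.025 ]
plate [0.7151 0.2701 0.008 ]
plate [ 0.7431 -0.0939  0.008 ]
plate [ 0.4744 -0.1148  0.008 ]
plate [0.4473 0.2488 0.008 ]
by [ 0.7657 -0.1744  0.03  ]
by [ 0.7559 -0.3248  0.03  ]
by [0.7691 0.1176 0.03  ]
by [ 0.7631 -0.0558  0.03  ]
lookal [0.531  0.3862 0.06  ]
lookal [0.5509 0.3222 0.06  ]
lookal [0.4422 0.4523 0.06  ]
lookal [0.367  0.3796 0.06  ]
```

send_rows:
  rows:
    - [140,200,25,0,0,0.5,1]
    - [284,416,25,0,0,1.0,1]
    - [284,416,25,0,0,1.0,1]
    - [284,416,25,0,0,1.0,1]
    - [284,416,25,0,0,1.0,1]
    - [284,416,25,0,0,1.0,1]
    - [284,416,25,0,0,1.0,1]
    - [284,416,25,0,0,1.0,1]
    - [284,416,25,0,0,1.0,1]
    - [284,416,25,0,0,1.0,1]
    - [284,416,25,0,0,1.0,1]

```text
t: 1.25
tcp_pos: [0.5621, -0.1958, 0.2506]
tool_rot: [[-0.989, 0.145, -0.001], [0.145, 0.989, 0.0], [0.001, 0.0, -1.0]]
wrist_force: [-0.2, -0.5, -0.3]
gripper_width: 0.0879
```

send_rows:
  rows:
    - [10,290,30,0,0,0.5,0.6]
    - [10,290,30,0,0,0.5,0.6]
    - [10,290,30,0,0,0.5,0.6]
    - [10,290,30,0,0,0.5,0.6]
    - [10,290,30,0,0,0.5,0.6]
    - [10,290,30,0,0,0.5,0.6]
    - [10,290,30,0,0,0.5,0.6]

```text
t: 1.95
tcp_pos: [0.5724, 0.0986, 0.2808]
tool_rot: [[-0.936, -0.351, -0.0], [-0.351, 0.936, 0.001], [0.0, 0.001, -1.0]]
wrist_force: [0.3, -0.4, -0.1]
gripper_width: 0.0528
```

```bash
python3 - <<'E'
from h import *
s=bot.read_state();print(s['tcp_pos'],s['gripper_width']);save('wrist','w1');np.savez('pics/w1p.npz',p=s['tcp_pos'],R=s['tool_rot'])
E
```

```text
[0.57239959 0.09863308 0.28075927] 0.05283066039054581
```

View pics/w1.png

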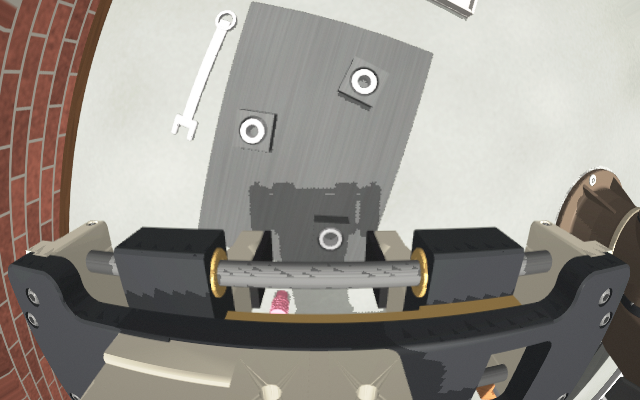

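send_rows:
  rows:
    - [-122,290,-100,0,0,0.49,0.6]
    - [-122,290,-100,0,0,0.49,0.6]
    - [-122,290,-100,0,0,0.49,0.6]
    - [-122,290,-100,0,0,0.49,0.6]
    - [-122,290,-100,0,0,0.49,0.6]
    - [-122,290,-100,0,0,0.49,0.6]
    - [-122,290,-100,0,0,0.49,0.6]
    - [-122,290,-100,0,0,0.49,0.6]

```text
t: 2.8
tcp_pos: [0.4486, 0.3879, 0.1782]
tool_rot: [[-0.66, -0.751, -0.003], [-0.751, 0.66, -0.003], [0.004, 0.0, -1.0]]
wrist_force: [-0.9, -0.4, 0.5]
gripper_width: 0.0524
```

```bash
python3 - <<'E'
from h import *
s=bot.read_state();print(s['tcp_pos'],s['tool_rot'],s['gripper_width']);save('wrist','w2');np.savez('pics/w2p.npz',p=s['tcp_pos'],R=s['tool_rot'])
E
```

```text
[0.44859046 0.38788391 0.17822044] [[-6.60018123e-01 -7.51243917e-01 -2.94202070e-03]
 [-7.51238393e-01  6.60024612e-01 -2.89620758e-03]
 [ 4.11756439e-03  2.98609411e-04 -9.99991478e-01]] 0.05242441149473819
```

View pics/w2.png

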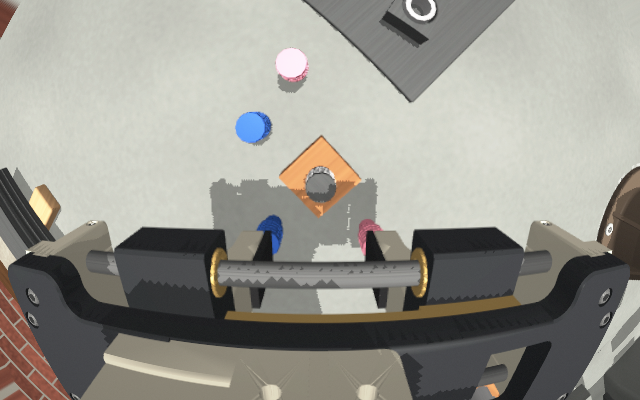

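```bash
python3 - <<'E'
from h import *
p=cv2.imread('pics/w2.png');q=np.load('pics/w2p.npz');T=(q['p'],q['R']);d=np.load('pics/w2.npy')
cv2.imwrite('pics/d.png',cv2.resize(p[120:230,260:380],None,fx=6,fy=6,interpolation=cv2.INTER_CUBIC)[:600])
print(d[184,320],d[150,320])
print('top',onz('wrist',320,184,.068,T),onz('top',170+164/4-.4,150+364/4-.4,.068),onz('side',230+178/3,270+162/3,.068))
hsv=cv2.cvtColor(p,cv2.COLOR_BGR2HSV)
for u,v in((322,136),(361,178),(321,217),(279,177)): print(onz('wrist',u,v,.03,T).round(4))
print(cross(ray('wrist',320,184,T),ray('top',210.6,240.6)),cross(ray('wrist',320,184,T),ray('side',230+178/3,270+162/3)))
E
```

```text
0.27571324 0.30551916
top [0.45430667 0.38022915 0.068     ] [0.45102122 0.37592857 0.068     ] [0.44967962 0.38258346 0.068     ]
[0.4827 0.3522 0.03  ]
[0.4242 0.3503 0.03  ]
[0.4195 0.4088 0.03  ]
[0.4804 0.4125 0.03  ]
(array([0.45075945, 0.38276197, 0.04655588]), np.float64(0.0017413742456354176)) (array([0.4524303 , 0.38053267, 0.06190549]), np.float64(0.0019146540387867722))
```

View pics/d.png

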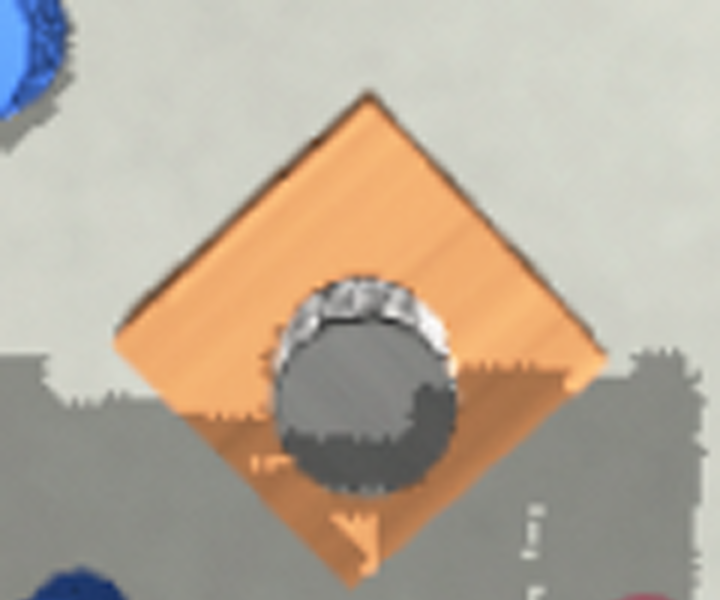

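```bash
cat >> h.py <<'E'
def dep(u,v,dd,T):
    o,d=ray('wrist',u,v,T); M=np.array(bot.get_calibration('wrist')['T_tool_cam']); ax=np.array(T[1])@M[:3,2]
    return o+d*dd/(d@ax)
E
python3 - <<'E'
from h import *
q=np.load('pics/w2p.npz');T=(q['p'],q['R']);d=np.load('pics/w2.npy')
print(onz('wrist',320.8,187.5,.068,T),dep(321,187,d[187,321],T),dep(321,150,d[150,321],T),np.linalg.inv(T[1])@(onz('wrist',320.8,187.5,.068,T)-T[0]))
E
```

```text
[0.45139835 0.38182478 0.068     ] [0.45174324 0.38129372 0.06857899] [0.47287853 0.36211377 0.03113719] [ 0.00224476 -0.0061415   0.11022879]
```

send_rows:
  rows:
    - [3,-7,-30,0,0,0,0.6]
    - [3,-7,-58,0,0,0,0.6]
    - [3,-7,-58,0,0,0,0.6]

```text
t: 3.15
tcp_pos: [0.4515, 0.376, 0.1178]
tool_rot: [[-0.662, -0.749, -0.007], [-0.749, 0.662, -0.008], [0.01, -0.0, -1.0]]
wrist_force: [-0.4, -0.8, -0.5]
gripper_width: 0.0523
```

```bash
python3 - <<'E'
from h import *
s=bot.read_state();print(s['tcp_pos'],s['gripper_width']);p,d=save('wrist','w3');np.savez('pics/w3p.npz',p=s['tcp_pos'],R=s['tool_rot'])
cv2.imwrite('pics/e.png',cv2.resize(p[150:300,220:420,::-1],None,fx=4,fy=4,interpolation=cv2.INTER_CUBIC))
E
```

```text
[0.45152954 0.37598942 0.11778328] 0.052318878862630425
```

View pics/e.png

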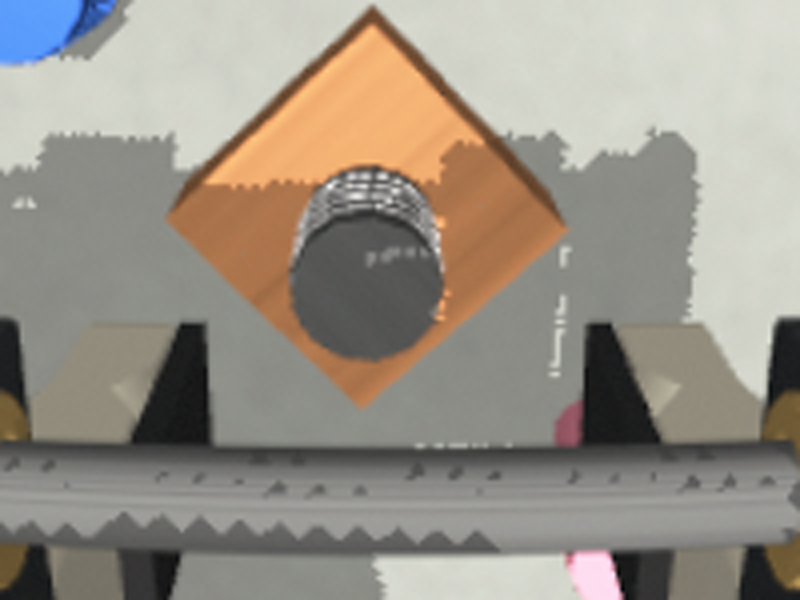

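```bash
python3 - <<'E'
from h import *
s=bot.read_state();print(s['tcp_pos'],np.array(s['tool_rot'])[:,2])
q=np.load('pics/w3p.npz');T=(q['p'],q['R']);q2=np.load('pics/w2p.npz');T2=(q2['p'],q2['R']);d=np.load('pics/w3.npy')
print(onz('wrist',311.75,221.25,.068,T),dep(312,221,d[221,312],T),np.linalg.inv(T[1])@(onz('wrist',311.75,221.25,.068,T)-T[0]))
print(cross(ray('wrist',311.75,221.25,T),ray('wrist',320.8,187.5,T2)))
E
```

```text
[0.45253339 0.37730519 0.12012622] [-0.00420432 -0.00570467 -0.99997489]
[0.45169673 0.38151731 0.068     ] [0.4520379  0.38095536 0.06916928] [-0.00475661  0.00354589  0.04973692]
(array([0.45073185, 0.38238656, 0.06454542]), np.float64(6.216271244485018e-05))
```

send_rows:
  rows:
    - [-1,4,-30,0.005,-0.004,0,0.6]
    - [-1,4,-60,0.005,-0.004,0,0.6]
    - [-1,4,-84,0.005,-0.004,0,0.6]
    - [-1,4,-84,0.005,-0.004,0,0.6]
    - [-1,4,-84,0.005,-0.004,0,0.6]

```text
t: 3.7
tcp_pos: [0.4527, 0.3817, 0.0378]
tool_rot: [[-0.662, -0.75, 0.001], [-0.75, 0.662, 0.0], [-0.001, -0.001, -1.0]]
wrist_force: [0.3, 1.5, 0.3]
gripper_width: 0.0528
```

```bash
python3 - <<'E'
from h import *
s=bot.read_state();print(s['tcp_pos'],np.array(s['tool_rot'])[:,2],s['wrist_force'])
E
```

```text
[0.45265155 0.38166659 0.03782307] [ 9.97371814e-04  1.06601400e-04 -9.99999497e-01] [0.33486571 1.50552426 0.30047013]
```

send_rows:
  rows:
    - [0,0,-1,0,0,0,0.2]
    - [0,0,-1,0,0,0,0.2]
    - [0,0,-1,0,0,0,0.2]
    - [0,0,-1,0,0,0,0.2]
    - [0,0,-1,0,0,0,0.2]
  newtons: 25

```text
t: 4.2
tcp_pos: [0.4528, 0.3819, 0.0376]
tool_rot: [[-0.662, -0.75, 0.002], [-0.75, 0.662, 0.001], [-0.002, -0.001, -1.0]]
wrist_force: [-0.1, -0.8, 5.9]
gripper_width: 0.0264
```

send_rows:
  rows:
    - [0,0,10,0,0,0,0.2]
    - [0,0,40,0,0,0,0.2]
    - [0,0,80,0,0,0,0.2]
    - [0,0,110,0,0,0,0.2]
    - [0,0,110,0,0,0,0.2]

```text
t: 4.7
tcp_pos: [0.4546, 0.384, 0.153]
tool_rot: [[-0.661, -0.75, 0.007], [-0.75, 0.661, 0.007], [-0.01, -0.0, -1.0]]
wrist_force: [0.6, -0.0, -1.2]
gripper_width: 0.0264
```

```bash
python3 - <<'E'
from h import *
s=bot.read_state();print(s['tcp_pos'],s['gripper_width'],np.array(s['tool_rot'])[:,2]);p,d=save('wrist','w4');np.savez('pics/w4p.npz',p=s['tcp_pos'],R=s['tool_rot'])
cv2.imwrite('pics/e4.png',cv2.resize(p[150:300,220:420,::-1],None,fx=4,fy=4,interpolation=cv2.INTER_CUBIC))
E
```

```text
[0.45456635 0.38402003 0.15295572] 0.026383792864434437 [ 0.00673802  0.0069085  -0.99995343]
```

View pics/e4.png

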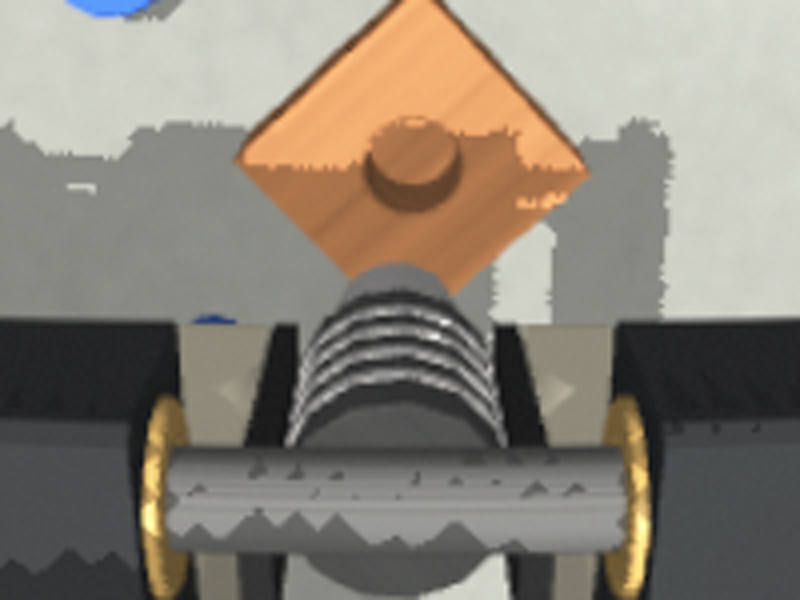

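```bash
python3 - <<'E'
from h import *
q=np.load('pics/w4p.npz');T=(q['p'],q['R']);d=np.load('pics/w4.npy')
H=onz('wrist',323.25,191.2,.030,T);print('hole',H, dep(330,170,d[170,330],T))
g=np.array([.4528,.3819]);R=np.array(T[1]);print('gauge off in tool if centred in hole', R[:,:2].T@np.r_[H[:2]-g,0])
I=(np.zeros(3),np.eye(3))
for nm,u,v,z in(('foot far',405,264,.031),('should far',403,290,.007)):
    o,dd=ray('wrist',220+u/4,150+v/4,I);print(nm,o+dd*(z-o[2])/dd[2])
E
```

```text
hole [0.45180094 0.38182909 0.03      ] [0.46299157 0.3637032  0.02995065]
gauge off in tool if centred in hole [0.0007135  0.00070286]
foot far [ 0.00186953 -0.0071187   0.031     ]
should far [ 0.00134384 -0.01167069  0.007     ]
```

send_rows:
  rows:
    - [0,0,0,0.007,-0.007,0,0.2]
    - [33,-167,-13,0.007,-0.007,0,0.2]
    - [33,-167,-13,0.007,-0.007,0,0.2]
    - [33,-167,-13,0.007,-0.007,0,0.2]
    - [33,-167,-13,0.007,-0.007,0,0.2]
    - [33,-167,-13,0.007,-0.007,0,0.2]
    - [33,-167,-13,0.007,-0.007,0,0.2]

```text
t: 5.45
tcp_pos: [0.4862, 0.2152, 0.1365]
tool_rot: [[-0.662, -0.749, 0.01], [-0.749, 0.662, 0.011], [-0.015, -0.001, -1.0]]
wrist_force: [0.8, 0.4, -1.6]
gripper_width: 0.0263
```

```bash
cat > look.py <<'E'
from h import *
import sys
n=sys.argv[1]
s=bot.read_state();print('t',s['t'],np.round(s['tcp_pos'],4),round(s['gripper_width'],4),np.round(np.array(s['tool_rot']),4).tolist(),np.round(s['wrist_force'],1));p,d=save('wrist',n);np.savez('pics/'+n+'p.npz',p=s['tcp_pos'],R=s['tool_rot'])
cv2.imwrite('pics/'+n+'c.png',cv2.resize(p[120:300,210:430,::-1],None,fx=3.6,fy=3.6,interpolation=cv2.INTER_CUBIC)[:600])
E
python3 look.py w5
```

```text
t 5.45 [0.4862 0.2152 0.1365] 0.0263 [[-0.6624, -0.7491, 0.0102], [-0.749, 0.6625, 0.0107], [-0.0148, -0.0005, -0.9999]] [ 0.8  0.4 -1.6]
```

View pics/w5.png

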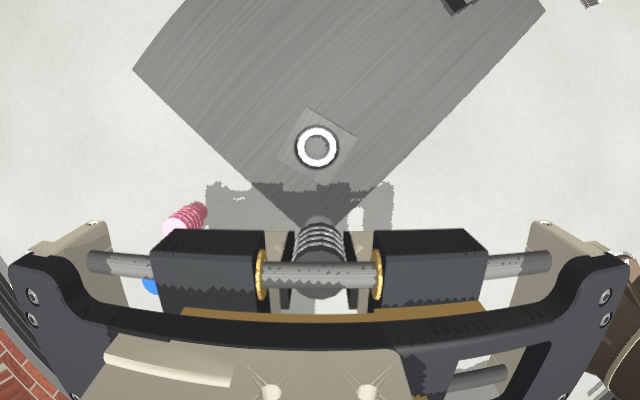

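View pics/w5c.png

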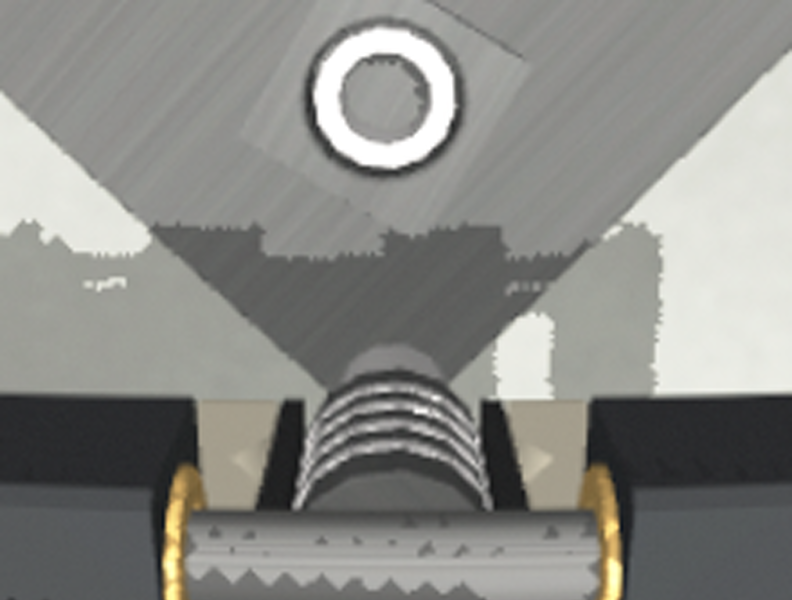

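```bash
cat > al.py <<'E'
from h import *
import sys
n,u,v,z=sys.argv[1],float(sys.argv[2])/3.6+210,float(sys.argv[3])/3.6+120,float(sys.argv[4])
q=np.load('pics/'+n+'p.npz');T=(q['p'],q['R'])
P=onz('wrist',u,v,z,T);print('pt',P.round(4)); d=np.load('pics/'+n+'.npy');
print('depth pt ring left',dep(u-18,v,d[int(round(v)),int(round(u-18))],T).round(4))
s=bot.read_state();R=np.array(s['tool_rot']);A=np.arctan2(R[1,0],R[0,0]);x=np.array([np.cos(A),np.sin(A)]);y=np.array([np.sin(A),-np.cos(A)])
print('now',np.round(s['tcp_pos'],4),'z',R[:,2].round(4))
for off in((0,0),(.7,.7),(1.2,1.4)): 
  tgt=P[:2]-(x*off[0]+y*off[1])/1000; print(off,'tcp target',tgt.round(4),'shift mm',((tgt-s['tcp_pos'][:2])*1000).round(1))
E
python3 al.py w5 386 97 .040
python3 - <<'E'
from h import *
I=(np.zeros(3),np.eye(3))
for nm,u,v,z in(('foot far',392,345,.029),('should far',392,372,.007)):
    o,dd=ray('wrist',210+u/3.6,120+v/3.6,I);print(nm,o+dd*(z-o[2])/dd[2])
E
```

```text
pt [0.521  0.1875 0.04  ]
depth pt ring left [0.5309 0.1986 0.0403]
now [0.4863 0.216  0.1367] z [ 0.0106  0.0111 -0.9999]
(0, 0) tcp target [0.521  0.1875] shift mm [ 34.7 -28.5]
(0.7, 0.7) tcp target [0.522  0.1876] shift mm [ 35.6 -28.4]
(1.2, 1.4) tcp target [0.5228 0.1875] shift mm [ 36.5 -28.5]
foot far [ 0.00031183 -0.00794701  0.029     ]
should far [ 0.00026191 -0.01116158  0.007     ]
```

send_rows:
  rows:
    - [20,-15,-20,-0.011,0.01,0,0.2]
    - [36,-29,-40,-0.011,0.01,0,0.2]
    - [36,-29,-60,-0.011,0.01,0,0.2]
    - [36,-29,-60,-0.011,0.01,0,0.2]
    - [36,-29,-60,-0.011,0.01,0,0.2]

```text
t: 6.0
tcp_pos: [0.5221, 0.1876, 0.0765]
tool_rot: [[-0.661, -0.751, -0.0], [-0.751, 0.661, -0.001], [0.001, -0.0, -1.0]]
wrist_force: [-0.6, -0.1, -1.2]
gripper_width: 0.026
```

```bash
python3 look.py w6
```

```text
t 6.0 [0.5221 0.1876 0.0765] 0.026 [[-0.6608, -0.7506, -0.0003], [-0.7506, 0.6608, -0.0009], [0.0009, -0.0004, -1.0]] [-0.6 -0.1 -1.2]
```

View pics/w6c.png

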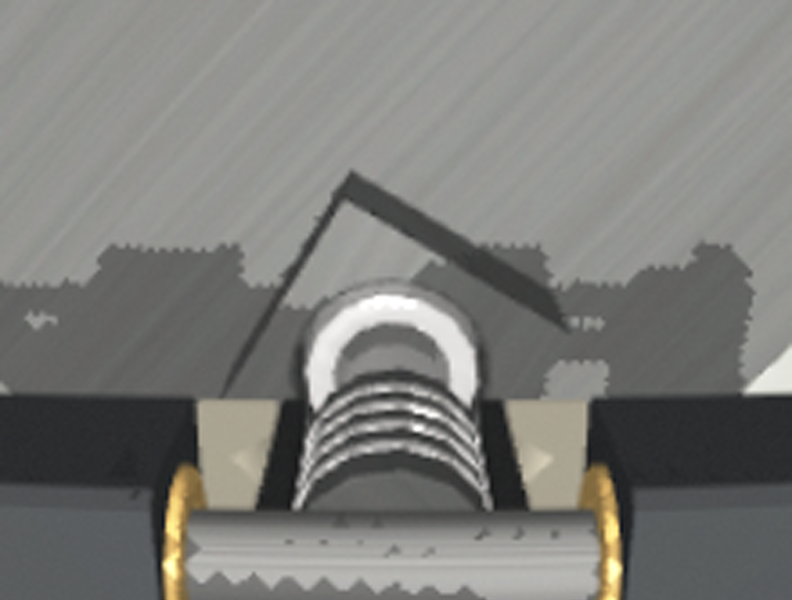

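send_rows:
  rows:
    - [0,-1,-1.5,0,0,0,0.2]
    - [0,-1,-3,0,0,0,0.2]
    - [0,-1,-4,0,0,0,0.2]
    - [0,-1,-4.5,0,0,0,0.2]
    - [0,-1,-5,0,0,0,0.2]
    - [0,-1,-5.5,0,0,0,0.2]

```text
t: 6.65
tcp_pos: [0.5225, 0.187, 0.0718]
tool_rot: [[-0.661, -0.751, 0.001], [-0.751, 0.661, 0.0], [-0.001, -0.001, -1.0]]
wrist_force: [-0.2, 0.5, -2.2]
gripper_width: 0.026
```

send_rows:
  rows:
    - [0,0,-0.5,0,0,0,0.2]
    - [0,0,-1,0,0,0,0.2]
    - [0,0,-1.5,0,0,0,0.2]
    - [0,0,-1.5,0,0,0,0.2]

```text
t: 7.05
tcp_pos: [0.5225, 0.1869, 0.0702]
tool_rot: [[-0.661, -0.751, 0.001], [-0.751, 0.661, 0.0], [-0.001, -0.001, -1.0]]
wrist_force: [-0.5, -0.1, -1.7]
gripper_width: 0.0265
```

send_rows:
  rows:
    - [0,0,-0.5,0,0,0,0.2]
    - [0,0,-1,0,0,0,0.2]
    - [0,0,-1.5,0,0,0,0.2]
    - [0,0,-1.5,0,0,0,0.2]

```text
t: 7.45
tcp_pos: [0.5224, 0.1869, 0.0686]
tool_rot: [[-0.661, -0.751, 0.001], [-0.751, 0.661, -0.0], [-0.001, -0.001, -1.0]]
wrist_force: [0.5, 0.3, -1.7]
gripper_width: 0.0265
```

send_rows:
  rows:
    - [0,0,-1,0,0,0,0.2]
    - [0,0,-1.5,0,0,0,0.2]
    - [0,0,-2,0,0,0,0.2]
    - [0,0,-2,0,0,0,0.2]

```text
t: 7.85
tcp_pos: [0.5224, 0.1868, 0.0665]
tool_rot: [[-0.661, -0.751, 0.001], [-0.751, 0.661, -0.0], [-0.0, -0.001, -1.0]]
wrist_force: [0.0, 0.3, -1.9]
gripper_width: 0.0261
```

send_rows:
  rows:
    - [0,0,-1.5,0,0,0,0.2]
    - [0,0,-3,0,0,0,0.2]
    - [0,0,-4.5,0,0,0,0.2]
    - [0,0,-6,0,0,0,0.2]
    - [0,0,-6,0,0,0,0.2]

```text
t: 8.35
tcp_pos: [0.5223, 0.1868, 0.0603]
tool_rot: [[-0.661, -0.751, 0.001], [-0.751, 0.661, -0.0], [-0.0, -0.001, -1.0]]
wrist_force: [0.7, 0.2, -1.7]
gripper_width: 0.0266
```

```bash
python3 look.py w7
```

```text
t 8.35 [0.5223 0.1868 0.0603] 0.0266 [[-0.6607, -0.7506, 0.0005], [-0.7506, 0.6607, -0.0003], [-0.0001, -0.0006, -1.0]] [ 0.7  0.2 -1.7]
```

View pics/w7c.png

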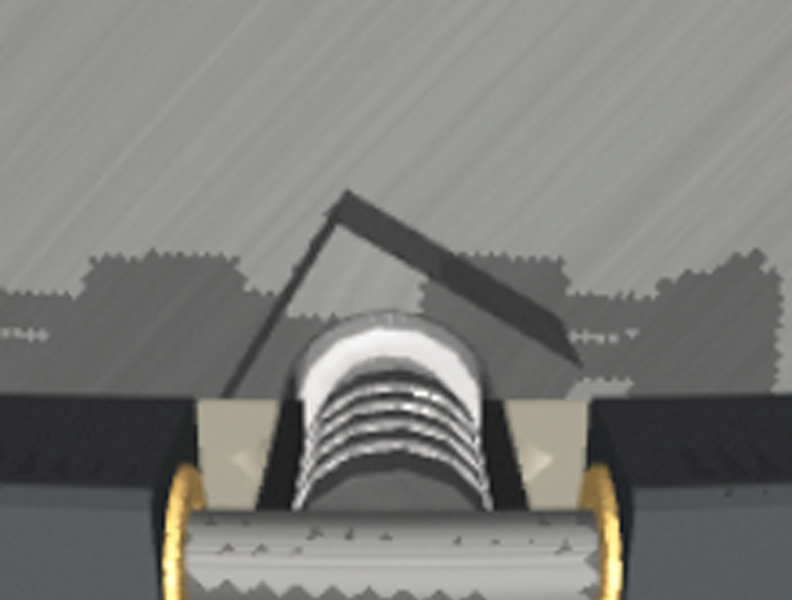

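send_rows:
  rows:
    - [0,0,-2,0,0,0,0.2]
    - [0,0,-4,0,0,0,0.2]
    - [0,0,-6,0,0,0,0.2]
    - [0,0,-8,0,0,0,0.2]
    - [0,0,-9.5,0,0,0,0.2]
    - [0,0,-10.5,0,0,0,0.2]
    - [0,0,-11,0,0,0,0.2]

```text
t: 9.1
tcp_pos: [0.5224, 0.1868, 0.0493]
tool_rot: [[-0.661, -0.751, 0.001], [-0.751, 0.661, -0.0], [-0.0, -0.001, -1.0]]
wrist_force: [-0.4, -0.9, -0.8]
gripper_width: 0.0265
```

send_rows:
  rows:
    - [0,0,-0.5,0,0,0,0.2]
    - [0,0,-1,0,0,0,0.2]
    - [0,0,-1.5,0,0,0,0.2]
    - [0,0,-1.8,0,0,0,0.2]

```text
t: 9.5
tcp_pos: [0.5224, 0.1868, 0.0476]
tool_rot: [[-0.661, -0.751, 0.001], [-0.751, 0.661, -0.0], [-0.0, -0.001, -1.0]]
wrist_force: [-0.7, -0.7, 2.2]
gripper_width: 0.0263
```

send_rows:
  rows:
    - [0,0,8,0,0,0,0.2]
    - [0,0,20,0,0,0,0.2]
    - [0,0,35,0,0,0,0.2]
    - [0,0,60,0,0,0,0.2]
    - [115,-76,90,0,0,0,0.2]
    - [115,-76,90,0,0,0,0.2]
    - [115,-76,90,0,0,0,0.2]
    - [115,-76,90,0,0,0,0.2]
    - [115,-76,90,0,0,0,0.2]

```text
t: 10.4
tcp_pos: [0.6378, 0.11, 0.1382]
tool_rot: [[-0.662, -0.749, 0.001], [-0.749, 0.662, 0.0], [-0.001, -0.001, -1.0]]
wrist_force: [-1.4, -0.2, -1.4]
gripper_width: 0.0264
```

```bash
python3 look.py w8
```

```text
t 10.4 [0.6378 0.11   0.1382] 0.0264 [[-0.6622, -0.7493, 0.0008], [-0.7493, 0.6622, 0.0], [-0.0005, -0.0006, -1.0]] [-1.4 -0.2 -1.4]
```

View pics/w8c.png

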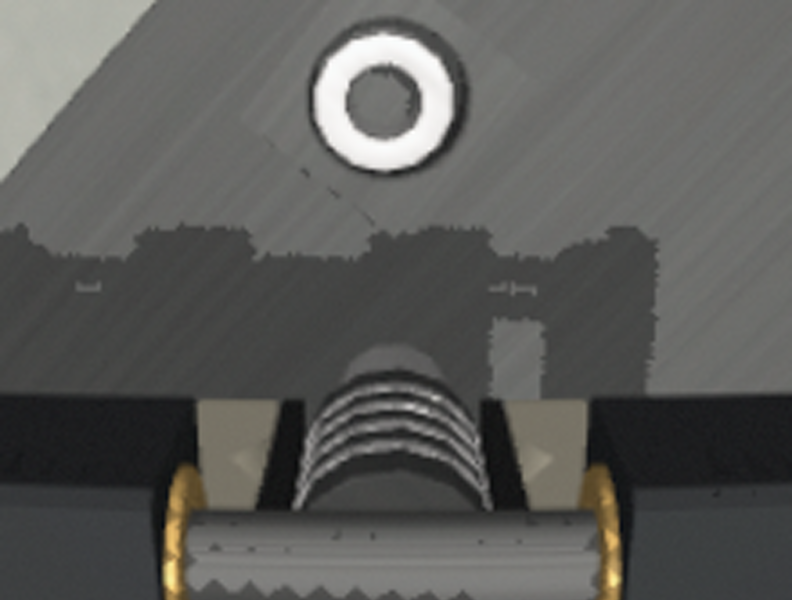

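View pics/w8.png

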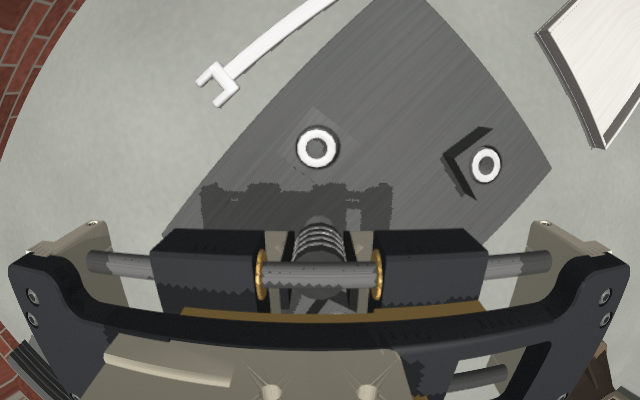

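```bash
python3 al.py w8 383.5 102 .040
```

```text
pt [0.671  0.0826 0.04  ]
depth pt ring left [0.6812 0.0935 0.0424]
now [0.637  0.1105 0.1379] z [ 2.e-04 -1.e-04 -1.e+00]
(0, 0) tcp target [0.671  0.0826] shift mm [ 34.1 -27.9]
(0.7, 0.7) tcp target [0.672  0.0826] shift mm [ 35.1 -27.9]
(1.2, 1.4) tcp target [0.6729 0.0826] shift mm [ 35.9 -28. ]
```

send_rows:
  rows:
    - [18,-14,-20,0,0,0,0.2]
    - [35.5,-28.7,-40,0,0,0,0.2]
    - [35.5,-28.7,-61,0,0,0,0.2]
    - [35.5,-28.7,-61,0,0,0,0.2]
    - [35.5,-28.7,-61,0,0,0,0.2]

```text
t: 10.95
tcp_pos: [0.6717, 0.0825, 0.0773]
tool_rot: [[-0.66, -0.751, -0.001], [-0.751, 0.66, -0.001], [0.001, -0.0, -1.0]]
wrist_force: [0.4, 0.6, -1.1]
gripper_width: 0.0262
```

```bash
python3 look.py w9
```

```text
t 10.95 [0.6717 0.0825 0.0773] 0.0262 [[-0.6605, -0.7509, -0.0005], [-0.7509, 0.6605, -0.0007], [0.0008, -0.0, -1.0]] [ 0.4  0.6 -1.1]
```

View pics/w9c.png

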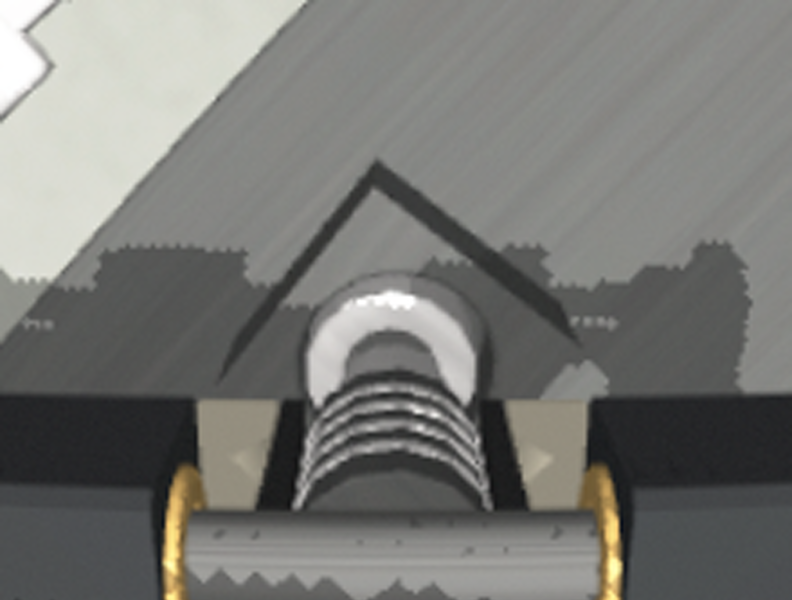

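send_rows:
  rows:
    - [0.3,-0.5,-1.5,0,0,0,0.2]
    - [0.3,-0.5,-3,0,0,0,0.2]
    - [0.3,-0.5,-4,0,0,0,0.2]
    - [0.3,-0.5,-4.5,0,0,0,0.2]
    - [0.3,-0.5,-5,0,0,0,0.2]
    - [0.3,-0.5,-5.2,0,0,0,0.2]

```text
t: 11.6
tcp_pos: [0.6727, 0.0821, 0.0729]
tool_rot: [[-0.66, -0.751, 0.001], [-0.751, 0.66, -0.0], [-0.001, -0.001, -1.0]]
wrist_force: [-0.1, 0.2, -1.4]
gripper_width: 0.0264
```

send_rows:
  rows:
    - [0,0,-0.4,0,0,0,0.2]
    - [0,0,-0.8,0,0,0,0.2]
    - [0,0,-1.2,0,0,0,0.2]
    - [0,0,-1.2,0,0,0,0.2]

```text
t: 12.0
tcp_pos: [0.6727, 0.0821, 0.0716]
tool_rot: [[-0.66, -0.751, 0.001], [-0.751, 0.66, -0.0], [-0.0, -0.001, -1.0]]
wrist_force: [0.1, 0.8, -0.8]
gripper_width: 0.0264
```

send_rows:
  rows:
    - [0,0,-0.3,0,0,0,0.2]
    - [0,0,-0.6,0,0,0,0.2]
    - [0,0,-0.6,0,0,0,0.2]

```text
t: 12.3
tcp_pos: [0.6727, 0.0821, 0.0711]
tool_rot: [[-0.66, -0.751, 0.001], [-0.751, 0.66, -0.0], [-0.0, -0.001, -1.0]]
wrist_force: [-0.0, 0.8, -1.2]
gripper_width: 0.0263
```

send_rows:
  rows:
    - [0,0,-0.3,0,0,0,0.2]
    - [0,0,-0.6,0,0,0,0.2]
    - [0,0,-0.6,0,0,0,0.2]

```text
t: 12.6
tcp_pos: [0.6728, 0.0821, 0.0708]
tool_rot: [[-0.66, -0.751, 0.001], [-0.751, 0.66, -0.0], [-0.001, -0.001, -1.0]]
wrist_force: [-0.8, 0.1, 0.7]
gripper_width: 0.0265
```

send_rows:
  rows:
    - [0,0,-0.4,0,0,0,0.2]
    - [0,0,-0.7,0,0,0,0.2]
    - [0,0,-0.7,0,0,0,0.2]

```text
t: 12.9
tcp_pos: [0.6729, 0.0821, 0.0706]
tool_rot: [[-0.66, -0.751, 0.002], [-0.751, 0.66, -0.0], [-0.001, -0.002, -1.0]]
wrist_force: [-2.3, 0.1, 4.9]
gripper_width: 0.0263
```

send_rows:
  rows:
    - [0,0,15,0,0,0,0.2]
    - [0,0,50,0,0,0,0.2]
    - [-149,-81,67,0,0,0,0.2]
    - [-149,-81,67,0,0,0,0.2]
    - [-149,-81,67,0,0,0,0.2]
    - [-149,-81,67,0,0,0,0.2]
    - [-149,-81,67,0,0,0,0.2]
    - [-149,-81,67,0,0,0,0.2]

```text
t: 13.7
tcp_pos: [0.5245, 0.0012, 0.1388]
tool_rot: [[-0.66, -0.751, 0.004], [-0.751, 0.66, 0.001], [-0.003, -0.003, -1.0]]
wrist_force: [-0.6, -0.6, -0.8]
gripper_width: 0.0261
```

```bash
python3 look.py w10
```

```text
t 13.7 [0.5245 0.0012 0.1388] 0.0261 [[-0.6603, -0.751, 0.0041], [-0.751, 0.6603, 0.0005], [-0.0031, -0.0027, -1.0]] [-0.6 -0.6 -0.8]
```

View pics/w10c.png

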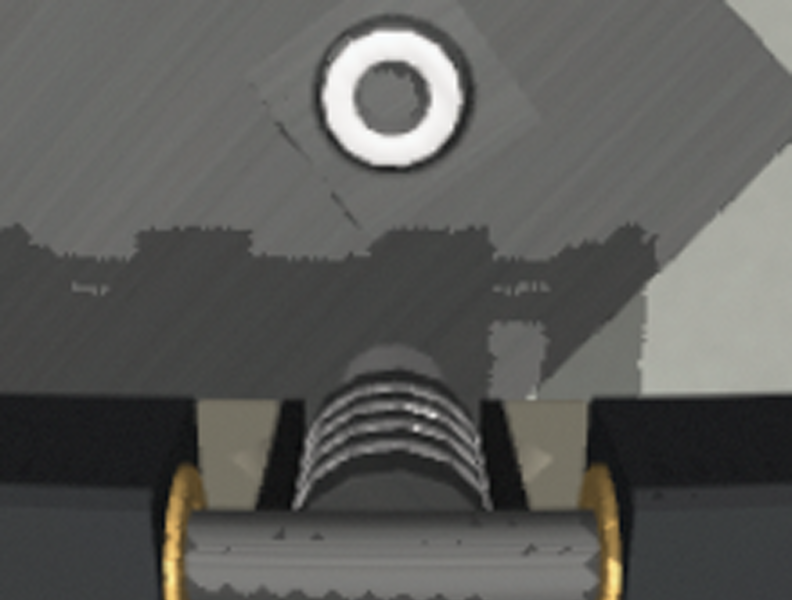

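```bash
python3 al.py w10 393.5 97 .040
```

```text
pt [ 0.5575 -0.0285  0.04  ]
depth pt ring left [ 0.5675 -0.0174  0.0412]
now [0.5249 0.0014 0.1384] z [ 3.6e-03  3.0e-04 -1.0e+00]
(0, 0) tcp target [ 0.5575 -0.0285] shift mm [ 32.5 -30. ]
(0.7, 0.7) tcp target [ 0.5585 -0.0285] shift mm [ 33.5 -29.9]
(1.2, 1.4) tcp target [ 0.5593 -0.0285] shift mm [ 34.4 -30. ]
```

send_rows:
  rows:
    - [18,-15,-20,0,0.0035,0,0.2]
    - [34,-30.8,-40,0,0.0035,0,0.2]
    - [34,-30.8,-58,0,0.0035,0,0.2]
    - [34,-30.8,-62,0,0.0035,0,0.2]
    - [34,-30.8,-64,0,0.0035,0,0.2]
    - [34,-30.8,-65.5,0,0.0035,0,0.2]
    - [34,-30.8,-65.5,0,0.0035,0,0.2]

```text
t: 14.45
tcp_pos: [0.5594, -0.0289, 0.0736]
tool_rot: [[-0.66, -0.752, 0.001], [-0.752, 0.66, 0.001], [-0.001, -0.001, -1.0]]
wrist_force: [0.4, -0.2, -0.9]
gripper_width: 0.0266
```

```bash
python3 look.py w11
```

```text
t 14.45 [ 0.5594 -0.0289  0.0736] 0.0266 [[-0.6596, -0.7516, 0.0012], [-0.7516, 0.6596, 0.0005], [-0.0012, -0.0006, -1.0]] [ 0.4 -0.2 -0.9]
```

View pics/w11c.png

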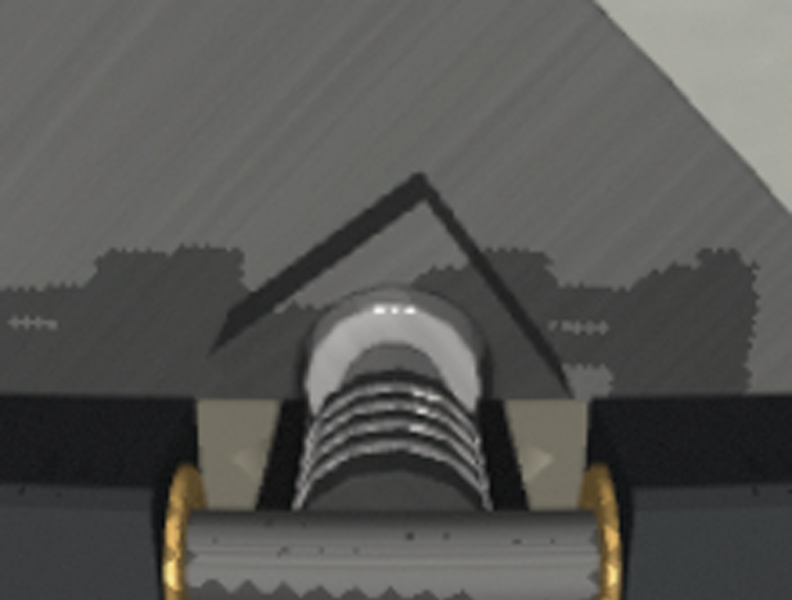

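Aligned (ring and pin both near column 392). Press lightly.

send_rows:
  rows:
    - [0,0,-0.5,0,0,0,0.2]
    - [0,0,-1,0,0,0,0.2]
    - [0,0,-1.5,0,0,0,0.2]
    - [0,0,-2,0,0,0,0.2]
    - [0,0,-2.3,0,0,0,0.2]
    - [0,0,-2.5,0,0,0,0.2]

```text
t: 15.1
tcp_pos: [0.5594, -0.029, 0.0712]
tool_rot: [[-0.66, -0.752, 0.001], [-0.752, 0.66, 0.001], [-0.001, -0.001, -1.0]]
wrist_force: [-0.3, -0.1, -0.8]
gripper_width: 0.0267
```

send_rows:
  rows:
    - [0,0,-0.4,0,0,0,0.2]
    - [0,0,-0.8,0,0,0,0.2]
    - [0,0,-1.1,0,0,0,0.2]
    - [0,0,-1.1,0,0,0,0.2]

```text
t: 15.5
tcp_pos: [0.5596, -0.029, 0.0706]
tool_rot: [[-0.659, -0.752, 0.002], [-0.752, 0.659, 0.0], [-0.002, -0.001, -1.0]]
wrist_force: [-1.8, 1.0, 4.7]
gripper_width: 0.0261
```

send_rows:
  rows:
    - [0,0,15,0,0,0,0.2]
    - [0,0,40,0,0,0,0.2]
    - [-37,216,40,0,0.002,0,0.2]
    - [-37,216,40,0,0.002,0,0.2]
    - [-37,216,40,0,0.002,0,0.2]
    - [-37,216,40,0,0.002,0,0.2]
    - [-37,216,40,0,0.002,0,0.2]
    - [-37,216,8,0,0.002,0,0.2]
    - [-37,216,6,0,0.002,0,0.2]
    - [-37,216,6,0,0.002,0,0.2]

```text
t: 16.5
tcp_pos: [0.5219, 0.1863, 0.076]
tool_rot: [[-0.659, -0.752, -0.002], [-0.752, 0.659, -0.001], [0.003, 0.001, -1.0]]
wrist_force: [-0.5, 0.4, -1.8]
gripper_width: 0.0261
```

```bash
python3 look.py w12
```

```text
t 16.5 [0.5219 0.1863 0.076 ] 0.0261 [[-0.6595, -0.7517, -0.0023], [-0.7517, 0.6595, -0.0014], [0.0025, 0.0008, -1.0]] [-0.5  0.4 -1.8]
```

View pics/w12c.png

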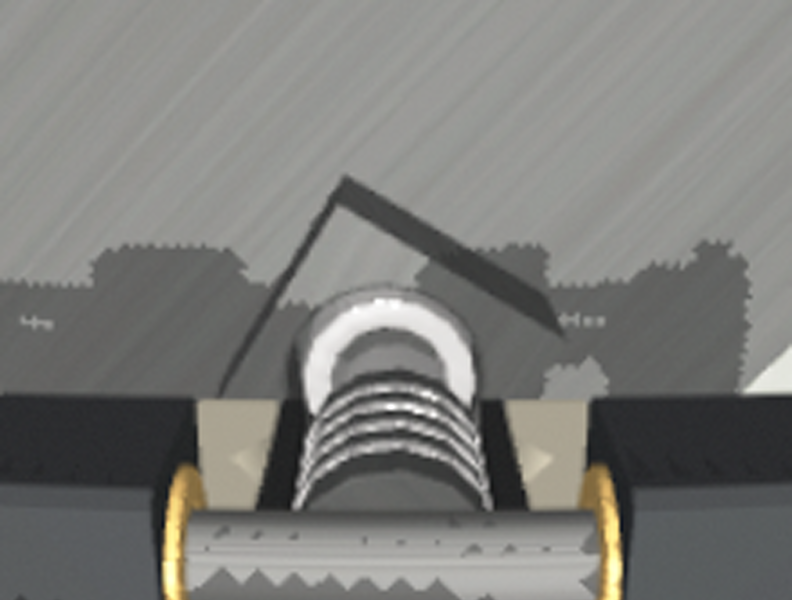

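send_rows:
  rows:
    - [0.5,0.5,-1,0.001,-0.002,0,0.2]
    - [0.5,0.5,-2.5,0.001,-0.002,0,0.2]
    - [0.5,0.5,-4,0.001,-0.002,0,0.2]
    - [0.5,0.5,-5,0.001,-0.002,0,0.2]
    - [0.5,0.5,-6,0.001,-0.002,0,0.2]
    - [0.5,0.5,-7,0.001,-0.002,0,0.2]

```text
t: 17.15
tcp_pos: [0.5232, 0.187, 0.0698]
tool_rot: [[-0.66, -0.752, 0.001], [-0.752, 0.66, 0.001], [-0.001, -0.001, -1.0]]
wrist_force: [-0.1, -0.3, -1.1]
gripper_width: 0.0267
```

send_rows:
  rows:
    - [-0.6,0,-1,0,0,0,0.2]
    - [-0.6,0,-2,0,0,0,0.2]
    - [-0.6,0,-3.5,0,0,0,0.2]
    - [-0.6,0,-5,0,0,0,0.2]
    - [-0.6,0,-5,0,0,0,0.2]

```text
t: 17.65
tcp_pos: [0.5225, 0.1869, 0.0646]
tool_rot: [[-0.66, -0.752, 0.001], [-0.752, 0.66, 0.001], [-0.001, -0.0, -1.0]]
wrist_force: [-0.2, 0.3, -1.4]
gripper_width: 0.0263
```

send_rows:
  rows:
    - [0,0,-2,0,0,0,0.2]
    - [0,0,-4,0,0,0,0.2]
    - [0,0,-6,0,0,0,0.2]
    - [0,0,-8,0,0,0,0.2]
    - [0,0,-10,0,0,0,0.2]
    - [0,0,-12,0,0,0,0.2]
    - [0,0,-13.5,0,0,0,0.2]
    - [0,0,-15,0,0,0,0.2]
    - [0,0,-16,0,0,0,0.2]
    - [0,0,-16.8,0,0,0,0.2]
    - [0,0,-16.8,0,0,0,0.2]

```text
t: 18.75
tcp_pos: [0.5225, 0.1869, 0.0477]
tool_rot: [[-0.66, -0.752, 0.001], [-0.752, 0.66, 0.0], [-0.001, -0.001, -1.0]]
wrist_force: [0.2, 0.9, -1.9]
gripper_width: 0.0263
```

send_rows:
  rows:
    - [0,0,-0.4,0,0,0,0.2]
    - [0,0,-0.8,0,0,0,0.2]
    - [0,0,-0.8,0,0,0,0.2]

```text
t: 19.05
tcp_pos: [0.5226, 0.187, 0.0476]
tool_rot: [[-0.66, -0.752, 0.001], [-0.752, 0.66, 0.001], [-0.001, -0.001, -1.0]]
wrist_force: [-2.3, -0.6, 4.8]
gripper_width: 0.0261
```

send_rows:
  rows:
    - [0,0,0.3,0,0,0,0.35]
    - [0,0,0.3,0,0,0,0.45]
    - [0,0,0.3,0,0,0,0.6]
    - [0,0,0.3,0,0,0,0.6]
    - [0,0,20,0,0,0,0.6]
    - [0,0,50,0,0,0,0.6]
    - [0,0,95,0,0,0,0.6]
    - [0,0,95,0,0,0,0.6]

```text
t: 19.85
tcp_pos: [0.5259, 0.1888, 0.1485]
tool_rot: [[-0.659, -0.753, 0.01], [-0.752, 0.659, 0.005], [-0.011, -0.004, -1.0]]
wrist_force: [1.8, 0.7, 0.7]
gripper_width: 0.0528
```

```bash
python3 look.py w13; python3 -c "
from h import *
save('side','s13')
p=cv2.imread('pics/s13.png');cv2.imwrite('pics/s13c.png',cv2.resize(p[170:320,240:400],None,fx=4,fy=4,interpolation=cv2.INTER_CUBIC))"
```

```text
t 19.85 [0.5259 0.1888 0.1485] 0.0528 [[-0.6585, -0.7525, 0.0099], [-0.7525, 0.6586, 0.0053], [-0.0105, -0.004, -0.9999]] [1.8 0.7 0.7]
```

View pics/w13c.png

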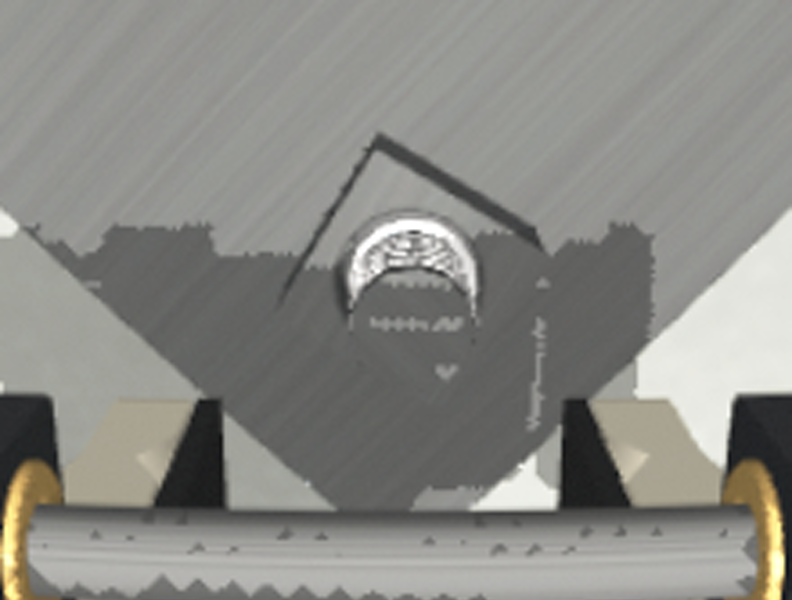

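View pics/s13c.png

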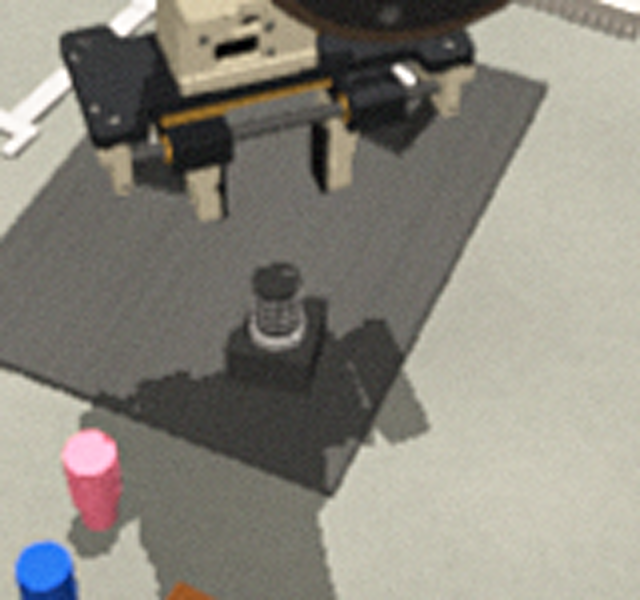

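send_rows:
  rows:
    - [0,0,20,-0.005,0.01,0,0.8]
    - [111,-77,22,-0.005,0.01,0,0.8]
    - [111,-77,22,-0.005,0.01,0,0.8]
    - [111,-77,22,-0.005,0.01,0,0.8]
    - [111,-77,22,-0.005,0.01,0,0.8]

```text
t: 20.45
tcp_pos: [0.6362, 0.1077, 0.1631]
tool_rot: [[-0.662, -0.749, -0.009], [-0.749, 0.662, -0.004], [0.009, 0.004, -1.0]]
wrist_force: [-1.1, 0.0, -0.2]
gripper_width: 0.07
```

```bash
python3 look.py w14; python3 -c "
import cv2
p=cv2.imread('pics/w14.png');p=cv2.convertScaleAbs(p,alpha=1.8,beta=-60);cv2.imwrite('pics/w14d.png',cv2.resize(p[90:240,240:400],None,fx=4,fy=4,interpolation=cv2.INTER_CUBIC))"
```

```text
t 20.45 [0.6362 0.1077 0.1631] 0.07 [[-0.662, -0.7494, -0.0088], [-0.7494, 0.6621, -0.0041], [0.009, 0.0039, -1.0]] [-1.1  0.  -0.2]
```

View pics/w14d.png

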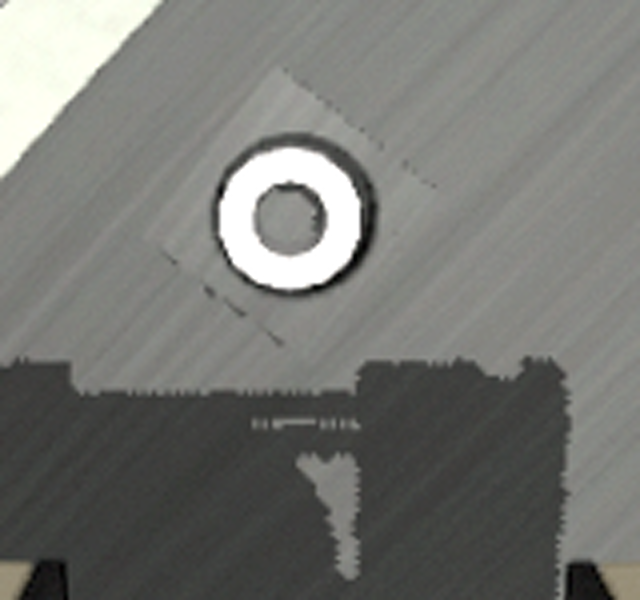

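```bash
cat > bl.py <<'E'
from h import *
def blk(n,pts,ctr):
    q=np.load('pics/'+n+'p.npz');T=(q['p'],q['R'])
    C=np.array([onz('wrist',u,v,.038,T)[:2] for u,v in pts])
    c=onz('wrist',*ctr,.038,T)[:2]
    e=np.roll(C,-1,0)-C; print(n,'pocket c',c.round(4),'corner mean',C.mean(0).round(4),'len',(np.linalg.norm(e,axis=1)*1000).round(1),'ang mod90',(np.degrees(np.arctan2(e[:,1],e[:,0]))%90).round(1))
    d=np.load('pics/'+n+'.npy')
    print('z at corner-inset', [dep(u,v,d[int(v),int(u)],T)[2].round(4) for u,v in [np.array(ctr)+.8*(np.array(p)-ctr) for p in pts]])
f=lambda L:[(u/4+240,v/4+90) for u,v in L]
g=lambda L:[(u/3.6+210,v/3.6+120) for u,v in L]
blk('w14',f([(280,68),(437,187),(305,355),(155,240)]),f([(294,214)])[0])
blk('w10',g([(250,82),(455,-3),(540,118),(357,228)]),g([(394,95)])[0])
blk('w8',g([(240,115),(393,-20),(525,75),(385,228)]),g([(388,96)])[0])
E
python3 bl.py
python3 - <<'E'
import sys;sys.path.insert(0,'.')
from h import *
s=bot.read_state();print(s['tcp_pos'],np.array(s['tool_rot'])[:,2])
E
```

```text
w14 pocket c [0.6711 0.0812] corner mean [0.6712 0.081 ] len [45.1 50.  44.3 49. ] ang mod90 [11.4 11.1 10.1 12.1]
z at corner-inset [np.float64(0.0402), np.float64(0.0379), np.float64(0.0404), np.float64(0.0402)]
w10 pocket c [ 0.5576 -0.0288] corner mean [ 0.5545 -0.0281] len [51.9 34.9 51.  43.3] ang mod90 [71.1 84.4 80.4 83.9]
z at corner-inset [np.float64(0.0395), np.float64(0.0404), np.float64(0.0396), np.float64(0.0395)]
w8 pocket c [0.6712 0.081 ] corner mean [0.6709 0.0821] len [47.8 37.9 49.4 43.8] ang mod90 [89.6 13.1  6.9  9.6]
z at corner-inset [np.float64(0.0392), np.float64(0.0395), np.float64(0.0399), np.float64(0.0404)]
[0.63451372 0.10863761 0.16311594] [-0.00966306 -0.00381399 -0.99994604]
```

send_rows:
  rows:
    - [36.5,-27.5,0,0,0,-0.654,0.8]
    - [36.5,-27.5,0,0,0,-0.654,0.8]
    - [36.5,-27.5,0,0,0,-0.654,0.8]
    - [36.5,-27.5,0,0,0,-0.654,0.8]
    - [36.5,-27.5,0,0,0,-0.654,0.8]
    - [36.5,-27.5,0,0,0,-0.654,0.8]
    - [36.5,-27.5,0,0,0,-0.654,0.8]

```text
t: 21.2
tcp_pos: [0.6703, 0.0816, 0.1625]
tool_rot: [[-0.981, -0.195, -0.011], [-0.195, 0.981, 0.003], [0.01, 0.005, -1.0]]
wrist_force: [0.8, 0.0, 0.2]
gripper_width: 0.0702
```

```bash
python3 look.py w15
```

```text
t 21.2 [0.6703 0.0816 0.1625] 0.0702 [[-0.9808, -0.1948, -0.011], [-0.1949, 0.9808, 0.0026], [0.0103, 0.0047, -0.9999]] [0.8 0.  0.2]
```

View pics/w15c.png

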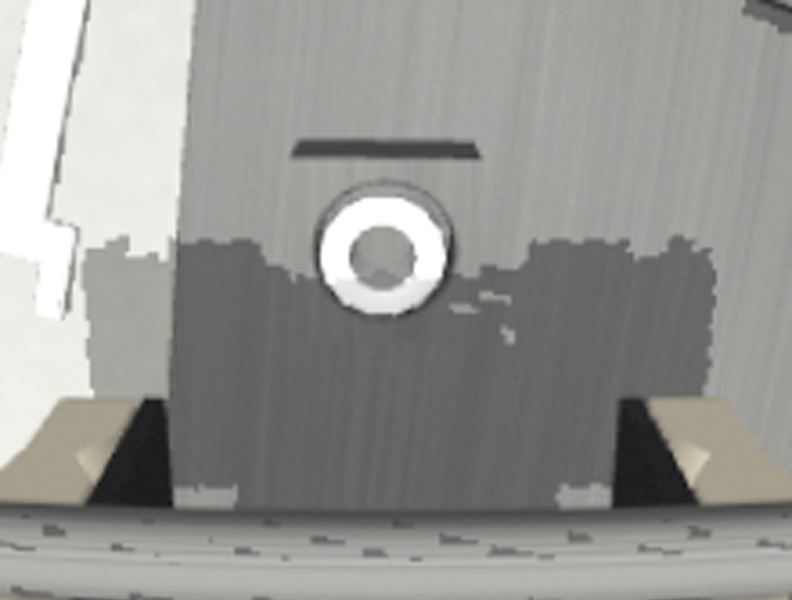

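send_rows:
  rows:
    - [0.5,-0.5,-40,-0.003,-0.011,0,0.8]
    - [0.5,-0.5,-80,-0.003,-0.011,0,0.8]
    - [0.5,-0.5,-105,-0.003,-0.011,0,0.8]
    - [0.5,-0.5,-110,-0.003,-0.011,0,0.8]
    - [0.5,-0.5,-110,-0.003,-0.011,0,0.8]

```text
t: 21.75
tcp_pos: [0.6706, 0.081, 0.0521]
tool_rot: [[-0.981, -0.196, -0.001], [-0.196, 0.981, -0.001], [0.001, -0.001, -1.0]]
wrist_force: [-0.2, 0.6, 0.3]
gripper_width: 0.0697
```

```bash
python3 look.py w16
```

```text
t 21.75 [0.6706 0.081  0.0521] 0.0697 [[-0.9806, -0.1958, -0.0011], [-0.1958, 0.9806, -0.0013], [0.0014, -0.001, -1.0]] [-0.2  0.6  0.3]
```

View pics/w16c.png

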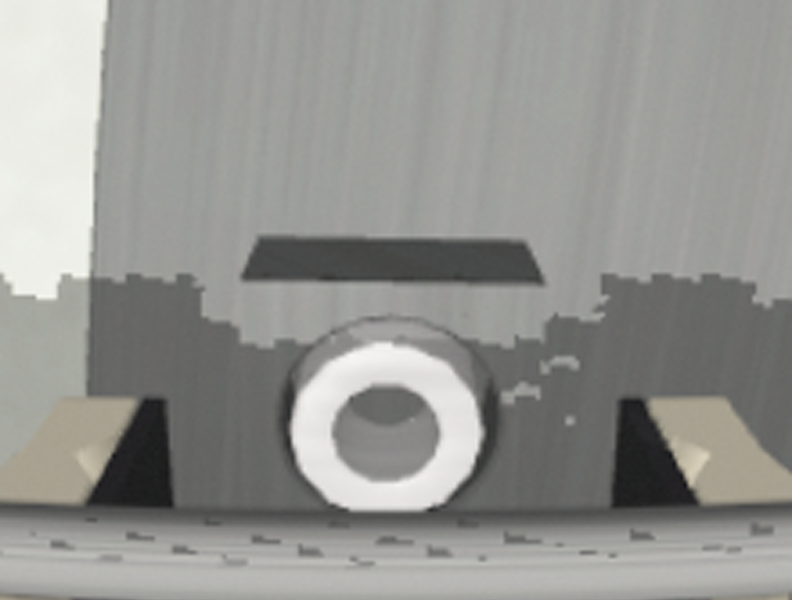

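send_rows:
  rows:
    - [0,0,-12,0,0,0,0.8]
    - [0,0,-26,0,0,0,0.8]
    - [0,0,-34,0,0,0,0.8]
    - [0,0,-38,0,0,0,0.8]
    - [0,0,-38.5,0,0,0,0.8]
    - [0,0,-38.5,0,0,0,0.8]

```text
t: 22.4
tcp_pos: [0.6717, 0.0813, 0.015]
tool_rot: [[-0.981, -0.196, 0.001], [-0.196, 0.981, -0.001], [-0.001, -0.001, -1.0]]
wrist_force: [-0.2, -0.2, 1.2]
gripper_width: 0.0698
```

send_rows:
  rows:
    - [0,0,-1.5,0,0,0,0.65]
    - [0,0,-1.5,0,0,0,0.55]
    - [0,0,-1.5,0,0,0,0.5]
    - [0,0,-1.5,0,0,0,0.5]
    - [0,0,-1.5,0,0,0,0.5]
    - [0,0,-1.5,0,0,0,0.5]
  newtons: 45

```text
t: 23.0
tcp_pos: [0.6716, 0.0812, 0.0138]
tool_rot: [[-0.981, -0.196, 0.001], [-0.196, 0.981, -0.001], [-0.001, -0.001, -1.0]]
wrist_force: [-2.7, -0.1, 3.2]
gripper_width: 0.0495
```

send_rows:
  rows:
    - [0,0,5,0,0,0,0.5]
    - [0,0,20,0,0,0,0.5]
    - [0,0,50,0,0,0,0.5]
    - [0,0,100,0,0,0,0.5]
    - [-141,-470,110,0,0,-0.197,0.5]
    - [-141,-470,110,0,0,-0.197,0.5]
    - [-141,-470,110,0,0,-0.197,0.5]
    - [-141,-470,110,0,0,-0.197,0.5]
    - [-141,-470,110,0,0,-0.197,0.5]
    - [-141,-470,110,0,0,-0.197,0.5]

```text
t: 24.0
tcp_pos: [0.5847, -0.2077, 0.1211]
tool_rot: [[-1.0, -0.0, 0.002], [-0.0, 1.0, -0.001], [-0.002, -0.001, -1.0]]
wrist_force: [1.8, 0.2, -4.6]
gripper_width: 0.05
```

```bash
python3 look.py w17
```

```text
t 24.0 [ 0.5847 -0.2077  0.1211] 0.05 [[-1.0, -0.0005, 0.002], [-0.0005, 1.0, -0.0009], [-0.002, -0.0009, -1.0]] [ 1.8  0.2 -4.6]
```

View pics/w17.png

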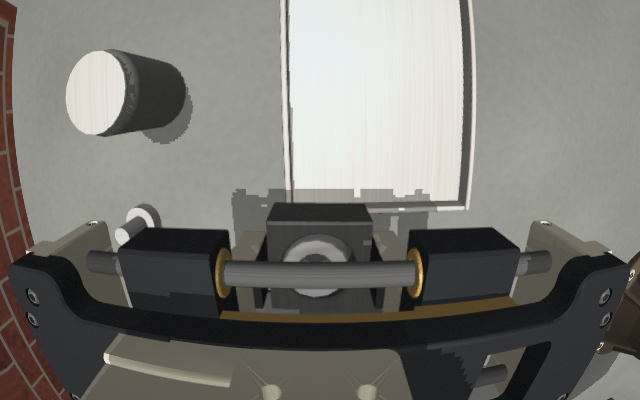

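```bash
python3 - <<'E'
from h import *
q=np.load('pics/w17p.npz');T=(q['p'],q['R']);d=np.load('pics/w17.npy')
for u,v in((469,208),(474,60),(279,60),(288,190)): print(onz('wrist',u,v,.025,T).round(4))
for u,v in((380,100),(380,150),(440,120)):print('floor',dep(u,v,d[v,u],T).round(4))
E
```

```text
[ 0.4432 -0.1983  0.025 ]
[ 0.4479 -0.3348  0.025 ]
[ 0.6174 -0.3251  0.025 ]
[ 0.6113 -0.2153  0.025 ]
floor [ 0.5311 -0.2928  0.0073]
floor [ 0.5298 -0.2478  0.0064]
floor [ 0.4729 -0.2777  0.0059]
```

send_rows:
  rows:
    - [-55,-182,0,0,0,0,0.5]
    - [-55,-182,0,0,0,0,0.5]
    - [-55,-182,0,0,0,0,0.5]
    - [-55,-182,0,0,0,0,0.5]
    - [-55,-182,-20,0,0,0,0.5]
    - [-55,-182,-40,0,0,0,0.5]
    - [-55,-182,-60,0,0,0,0.5]
    - [-55,-182,-60,0,0,0,0.5]

```text
t: 24.85
tcp_pos: [0.5249, -0.3949, 0.0588]
tool_rot: [[-1.0, 0.004, -0.004], [0.004, 1.0, 0.0], [0.004, 0.0, -1.0]]
wrist_force: [0.0, 0.0, -4.6]
gripper_width: 0.0497
```

```bash
python3 look.py w18;python3 -c "
from h import *
save('top','t18')
p=cv2.imread('pics/t18.png');cv2.imwrite('pics/t18c.png',cv2.resize(p[120:270,360:540],None,fx=4,fy=4,interpolation=cv2.INTER_CUBIC))"
```

```text
t 24.85 [ 0.5249 -0.3949  0.0588] 0.0497 [[-1.0, 0.0041, -0.0044], [0.0041, 1.0, 0.0003], [0.0044, 0.0003, -1.0]] [ 0.   0.  -4.6]
```

View pics/w18.png

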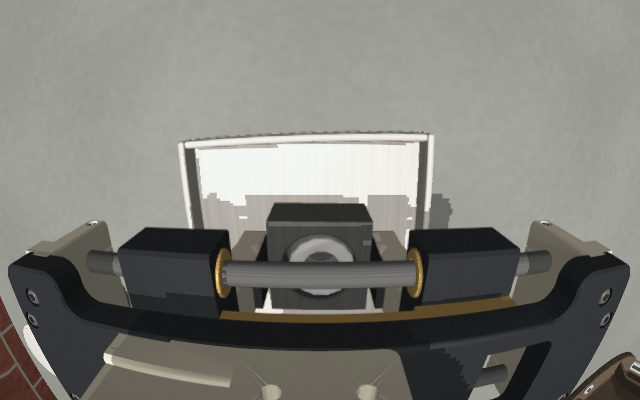

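View pics/t18c.png

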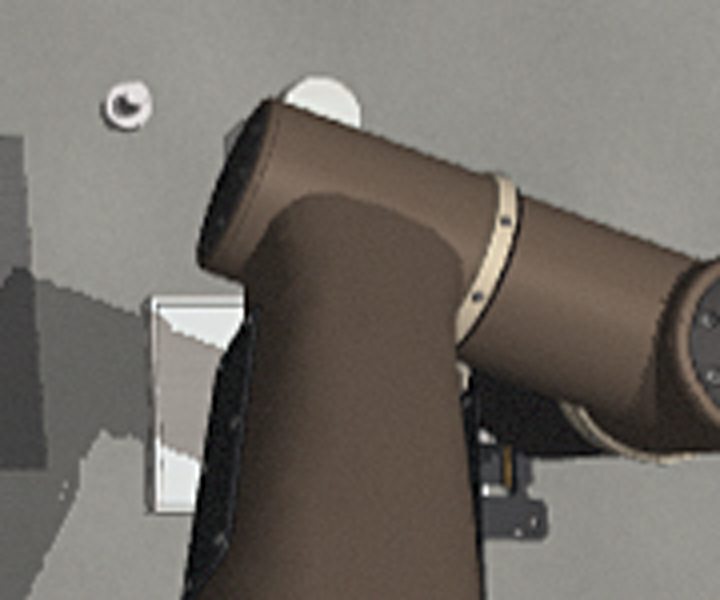

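send_rows:
  rows:
    - [3,4,-15,0,-0.004,0,0.5]
    - [3,4,-28,0,-0.004,0,0.5]
    - [3,4,-36,0,-0.004,0,0.5]
    - [3,4,-40,0,-0.004,0,0.5]
    - [3,4,-43,0,-0.004,0,0.5]
    - [3,4,-44,0,-0.004,0,0.5]
    - [3,4,-44,0,-0.004,0,0.5]

```text
t: 25.65
tcp_pos: [0.5302, -0.3919, 0.018]
tool_rot: [[-1.0, 0.003, 0.004], [0.003, 1.0, -0.003], [-0.004, -0.003, -1.0]]
wrist_force: [0.1, 0.0, -3.8]
gripper_width: 0.0494
```

send_rows:
  rows:
    - [0,0,-1.5,-0.003,0.003,0,0.5]
    - [0,0,-3,-0.003,0.003,0,0.5]
    - [0,0,-4,-0.003,0.003,0,0.5]
    - [0,0,-4.5,-0.003,0.003,0,0.5]
    - [0,0,-5,-0.003,0.003,0,0.5]
    - [0,0,-5,-0.003,0.003,0,0.5]

```text
t: 26.25
tcp_pos: [0.5301, -0.3919, 0.0129]
tool_rot: [[-1.0, 0.003, 0.001], [0.003, 1.0, -0.005], [-0.001, -0.005, -1.0]]
wrist_force: [-0.4, -0.6, -4.0]
gripper_width: 0.0496
```

send_rows:
  rows:
    - [0,0,-0.5,0.005,0.001,0,0.5]
    - [0,0,-1,0.005,0.001,0,0.5]
    - [0,0,-1.5,0.005,0.001,0,0.5]
    - [0,0,-1.8,0.005,0.001,0,0.5]
    - [0,0,-1.8,0.005,0.001,0,0.5]

```text
t: 26.75
tcp_pos: [0.5301, -0.3919, 0.011]
tool_rot: [[-1.0, 0.003, -0.0], [0.003, 1.0, -0.0], [0.0, -0.0, -1.0]]
wrist_force: [0.0, 0.3, -3.4]
gripper_width: 0.0497
```

send_rows:
  rows:
    - [0,0,-0.4,0,0,0,0.5]
    - [0,0,-0.8,0,0,0,0.5]
    - [0,0,-0.8,0,0,0,0.5]

```text
t: 27.05
tcp_pos: [0.5301, -0.3919, 0.0107]
tool_rot: [[-1.0, 0.003, -0.0], [0.003, 1.0, -0.001], [0.0, -0.001, -1.0]]
wrist_force: [-1.8, 2.6, 1.7]
gripper_width: 0.0494
```

Seated (force changed by about 5 N, height 10.7 mm as expected). Release and rise.

send_rows:
  rows:
    - [0,0,0.3,0,0,0,0.6]
    - [0,0,0.3,0,0,0,0.7]
    - [0,0,0.3,0,0,0,0.75]
    - [0,0,0.3,0,0,0,0.75]
    - [0,0,20,0,0,0,0.75]
    - [0,0,50,0,0,0,0.75]
    - [0,0,100,0,0,0,0.75]
    - [0,0,130,0,0,0,0.75]
    - [0,0,130,0,0,0,0.75]

```text
t: 27.95
tcp_pos: [0.5329, -0.3935, 0.1467]
tool_rot: [[-1.0, 0.002, 0.008], [0.002, 1.0, -0.005], [-0.008, -0.005, -1.0]]
wrist_force: [1.4, -0.4, -0.4]
gripper_width: 0.0656
```

```bash
python3 look.py w19
```

```text
t 27.95 [ 0.5329 -0.3935  0.1467] 0.0656 [[-1.0, 0.0017, 0.008], [0.0017, 1.0, -0.005], [-0.008, -0.005, -1.0]] [ 1.4 -0.4 -0.4]
```

View pics/w19.png

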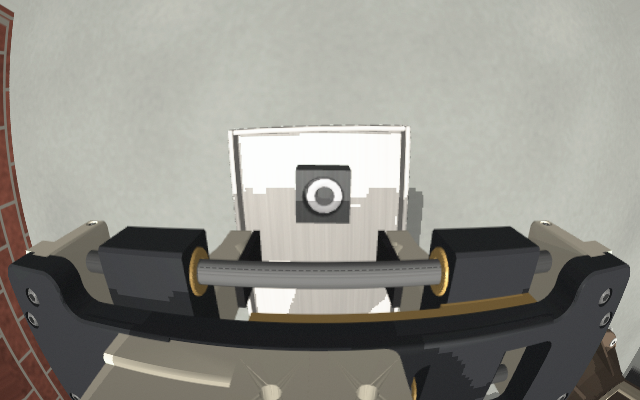

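send_rows:
  rows:
    - [27,404,15,0.005,0.008,0,0.8]
    - [27,404,15,0.005,0.008,0,0.8]
    - [27,404,15,0.005,0.008,0,0.8]
    - [27,404,15,0.005,0.008,0,0.8]
    - [27,404,15,0.005,0.008,0,0.8]
    - [27,404,15,0.005,0.008,0,0.8]
    - [27,404,15,0.005,0.008,0,0.8]
    - [27,404,15,0.005,0.008,0,0.8]
    - [27,404,15,0.005,0.008,0,0.8]
    - [27,404,15,0.005,0.008,0,0.8]

```text
t: 29.0
tcp_pos: [0.558, 0.0129, 0.1576]
tool_rot: [[-1.0, -0.001, -0.005], [-0.001, 1.0, 0.002], [0.005, 0.002, -1.0]]
wrist_force: [0.4, -1.3, 0.7]
gripper_width: 0.0704
```

```bash
python3 look.py w20; python3 -c "
import cv2
p=cv2.imread('pics/w20.png');p=cv2.convertScaleAbs(p,alpha=1.8,beta=-60);cv2.imwrite('pics/w20d.png',cv2.resize(p[90:240,240:400],None,fx=4,fy=4,interpolation=cv2.INTER_CUBIC))"
```

```text
t 29.0 [0.558  0.0129 0.1576] 0.0704 [[-1.0, -0.0005, -0.0048], [-0.0005, 1.0, 0.0019], [0.0048, 0.0019, -1.0]] [ 0.4 -1.3  0.7]
```

View pics/w20d.png

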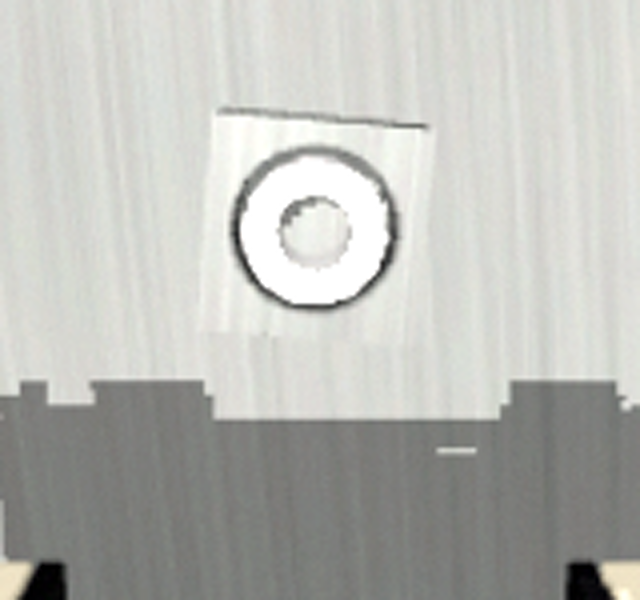

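```bash
python3 - <<'E'
import re
src=open('bl.py').read().split("f=lambda")[0]; exec(src)
f=lambda L:[(u/4+240,v/4+90) for u,v in L]
blk('w20',f([(215,108),(431,126),(404,345),(203,330)]),f([(316,229)])[0])
s=bot.read_state();print(s['tcp_pos'],np.array(s['tool_rot'])[:,2])
E
```

```text
w20 pocket c [ 0.5573 -0.0283] corner mean [ 0.5579 -0.0285] len [48.5 50.7 46.5 51. ] ang mod90 [85.2 83.9 85.5 86.1]
z at corner-inset [np.float64(0.0379), np.float64(0.0395), np.float64(0.0391), np.float64(0.0383)]
[0.55791865 0.01166146 0.15766427] [-0.00497707  0.0017139  -0.99998615]
```

send_rows:
  rows:
    - [0,-40,0,-0.002,-0.005,-0.084,0.8]
    - [0,-40,-20,-0.002,-0.005,-0.084,0.8]
    - [0,-40,-60,-0.002,-0.005,-0.084,0.8]
    - [0,-40,-100,-0.002,-0.005,-0.084,0.8]
    - [0,-40,-106,-0.002,-0.005,-0.084,0.8]
    - [0,-40,-106,-0.002,-0.005,-0.084,0.8]

```text
t: 29.65
tcp_pos: [0.5569, -0.0299, 0.0507]
tool_rot: [[-0.996, 0.086, -0.003], [0.086, 0.996, -0.001], [0.003, -0.002, -1.0]]
wrist_force: [0.0, 0.1, 0.5]
gripper_width: 0.0699
```

```bash
python3 look.py w21
```

```text
t 29.65 [ 0.5569 -0.0299  0.0507] 0.0699 [[-0.9962, 0.0865, -0.0033], [0.0865, 0.9963, -0.0013], [0.0031, -0.0016, -1.0]] [0.  0.1 0.5]
```

View pics/w21c.png

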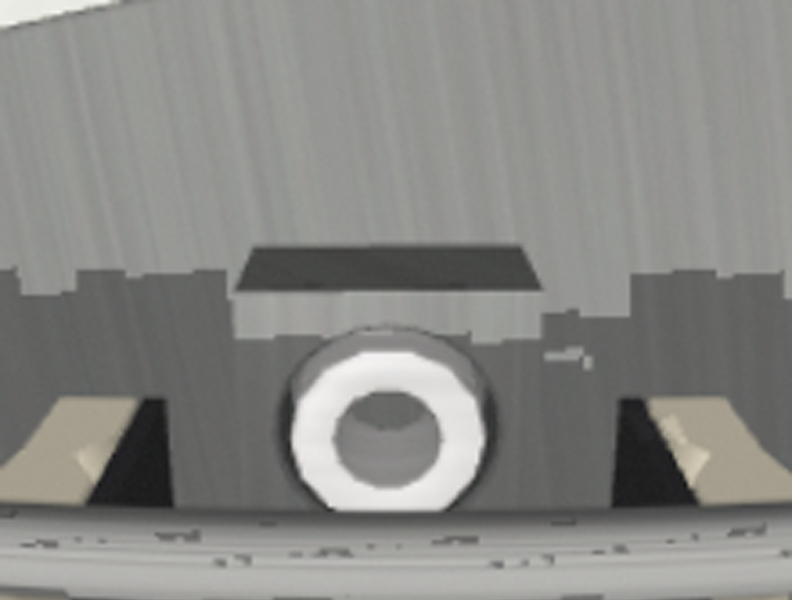

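Well aligned and centred (edge horizontal, ring midway between the fingers).

send_rows:
  rows:
    - [0.5,1,-12,0.001,-0.003,0,0.8]
    - [0.5,1,-26,0.001,-0.003,0,0.8]
    - [0.5,1,-33,0.001,-0.003,0,0.8]
    - [0.5,1,-36.5,0.001,-0.003,0,0.8]
    - [0.5,1,-37,0.001,-0.003,0,0.8]
    - [0.5,1,-37,0.001,-0.003,0,0.8]

```text
t: 30.3
tcp_pos: [0.5592, -0.0282, 0.0157]
tool_rot: [[-0.996, 0.085, 0.004], [0.085, 0.996, 0.0], [-0.004, 0.001, -1.0]]
wrist_force: [0.4, -0.0, -0.1]
gripper_width: 0.0701
```

send_rows:
  rows:
    - [-1.2,0,-2,0,0.004,0,0.65]
    - [-1.2,0,-2,0,0.004,0,0.58]
    - [-1.2,0,-2,0,0.004,0,0.5]
    - [-1.2,0,-2,0,0.004,0,0.5]
    - [-1.2,0,-2,0,0.004,0,0.5]
    - [-1.2,0,-2,0,0.004,0,0.5]
  newtons: 45

```text
t: 30.9
tcp_pos: [0.5579, -0.0282, 0.0139]
tool_rot: [[-0.996, 0.085, -0.0], [0.085, 0.996, 0.0], [0.0, 0.0, -1.0]]
wrist_force: [-0.3, -0.1, 2.2]
gripper_width: 0.0494
```

send_rows:
  rows:
    - [0,0,5,0,0,0,0.5]
    - [0,0,20,0,0,0,0.5]
    - [0,0,60,0,0,0,0.5]
    - [-28,-237,90,0,0,0.085,0.5]
    - [-28,-237,90,0,0,0.085,0.5]
    - [-28,-237,90,0,0,0.085,0.5]
    - [-28,-237,90,0,0,0.085,0.5]
    - [-28,-237,90,0,0,0.085,0.5]
    - [-28,-237,70,0,0,0.085,0.5]
    - [-28,-237,45,0,0,0.085,0.5]
    - [-28,-237,45,0,0,0.085,0.5]

```text
t: 32.0
tcp_pos: [0.5264, -0.2649, 0.0553]
tool_rot: [[-1.0, 0.003, -0.008], [0.003, 1.0, 0.003], [0.008, 0.003, -1.0]]
wrist_force: [-0.4, 0.1, -5.0]
gripper_width: 0.0494
```

```bash
python3 look.py w22
```

```text
t 32.0 [ 0.5264 -0.2649  0.0553] 0.0494 [[-1.0, 0.0029, -0.0075], [0.0029, 1.0, 0.0026], [0.0075, 0.0026, -1.0]] [-0.4  0.1 -5. ]
```

View pics/w22.png

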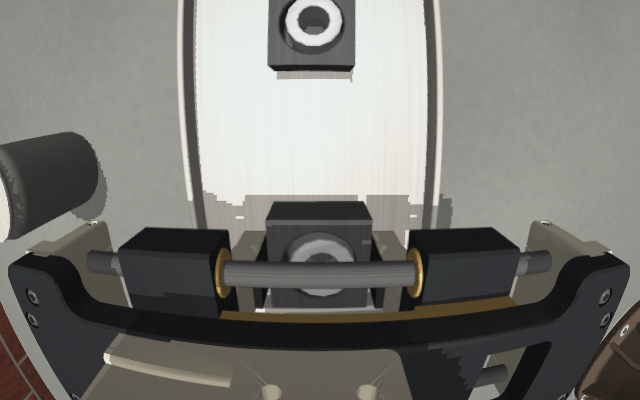

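send_rows:
  rows:
    - [2,0,-15,-0.002,-0.004,0,0.5]
    - [2,0,-27,-0.002,-0.004,0,0.5]
    - [2,0,-34,-0.002,-0.004,0,0.5]
    - [2,0,-38,-0.002,-0.004,0,0.5]
    - [2,0,-40,-0.002,-0.004,0,0.5]
    - [2,0,-40,-0.002,-0.004,0,0.5]

```text
t: 32.65
tcp_pos: [0.53, -0.2649, 0.0173]
tool_rot: [[-1.0, 0.001, -0.001], [0.001, 1.0, -0.001], [0.001, -0.001, -1.0]]
wrist_force: [0.3, -0.2, -4.8]
gripper_width: 0.0497
```

send_rows:
  rows:
    - [0,0,-1.5,0.001,-0.001,0,0.5]
    - [0,0,-3,0.001,-0.001,0,0.5]
    - [0,0,-4,0.001,-0.001,0,0.5]
    - [0,0,-4.8,0.001,-0.001,0,0.5]
    - [0,0,-5.4,0.001,-0.001,0,0.5]
    - [0,0,-5.8,0.001,-0.001,0,0.5]
    - [0,0,-5.8,0.001,-0.001,0,0.5]

```text
t: 33.35
tcp_pos: [0.53, -0.2649, 0.0114]
tool_rot: [[-1.0, 0.001, -0.0], [0.001, 1.0, 0.0], [0.0, 0.0, -1.0]]
wrist_force: [-0.5, 0.2, -5.1]
gripper_width: 0.0498
```

send_rows:
  rows:
    - [0,0,-0.4,0,0,0,0.5]
    - [0,0,-0.8,0,0,0,0.5]
    - [0,0,-1.1,0,0,0,0.5]
    - [0,0,-1.1,0,0,0,0.5]

```text
t: 33.75
tcp_pos: [0.5301, -0.2649, 0.0109]
tool_rot: [[-1.0, 0.001, -0.0], [0.001, 1.0, 0.0], [0.0, 0.0, -1.0]]
wrist_force: [-1.3, 2.1, 4.0]
gripper_width: 0.05
```

Seated. Release, rise, and move aside to check everything.

send_rows:
  rows:
    - [0,0,0.3,0,0,0,0.6]
    - [0,0,0.3,0,0,0,0.7]
    - [0,0,0.3,0,0,0,0.75]
    - [0,0,0.3,0,0,0,0.75]
    - [0,0,20,0,0,0,0.75]
    - [0,0,50,0,0,0,0.75]
    - [0,0,100,0,0,0,0.75]
    - [0,0,150,0,0,0,0.75]
    - [0,0,180,0,0,0,0.75]

```text
t: 34.65
tcp_pos: [0.5314, -0.2656, 0.1953]
tool_rot: [[-1.0, 0.0, 0.005], [0.0, 1.0, -0.001], [-0.005, -0.001, -1.0]]
wrist_force: [1.4, 0.9, 0.2]
gripper_width: 0.066
```

```bash
python3 look.py w23
```

```text
t 34.65 [ 0.5314 -0.2656  0.1953] 0.066 [[-1.0, 0.0005, 0.0046], [0.0005, 1.0, -0.0014], [-0.0046, -0.0014, -1.0]] [1.4 0.9 0.2]
```

send_rows:
  rows:
    - [-200,-330,60,0,0,0,0.75]
    - [-200,-330,60,0,0,0,0.75]
    - [-200,-330,60,0,0,0,0.75]
    - [-200,-330,60,0,0,0,0.75]
    - [-200,-330,60,0,0,0,0.75]
    - [-200,-330,60,0,0,0,0.75]
    - [-200,-330,60,0,0,0,0.75]
    - [-200,-330,60,0,0,0,0.75]
    - [-200,-330,60,0,0,0,0.75]
    - [-200,-330,60,0,0,0,0.75]
    - [-200,-330,60,0,0,0,0.75]

```text
t: 35.8
tcp_pos: [0.3333, -0.5957, 0.2589]
tool_rot: [[-1.0, -0.0, 0.01], [-0.0, 1.0, -0.003], [-0.01, -0.003, -1.0]]
wrist_force: [-0.0, -1.1, 0.2]
gripper_width: 0.0657
```

```bash
python3 - <<'E'
from h import *
save('top','t23');save('side','s23')
t=cv2.imread('pics/t23.png');s=cv2.imread('pics/s23.png')
r=lambda i,x,y,w,h,k:cv2.resize(i[y:y+h,x:x+w],None,fx=k,fy=k,interpolation=cv2.INTER_CUBIC)
cv2.imwrite('pics/t23c.png',r(t,230,120,270,170,2.9)); cv2.imwrite('pics/s23c.png',r(s,220,90,220,200,3))
print(bot.read_state()['wrist_force'])
E
```

```text
[-0.01734987  0.16194947 -0.3776759 ]
```

View pics/t23c.png

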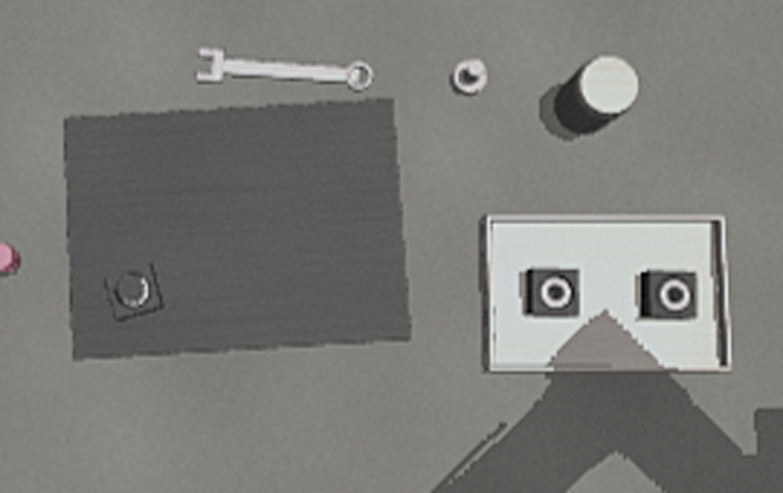

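View pics/s23c.png

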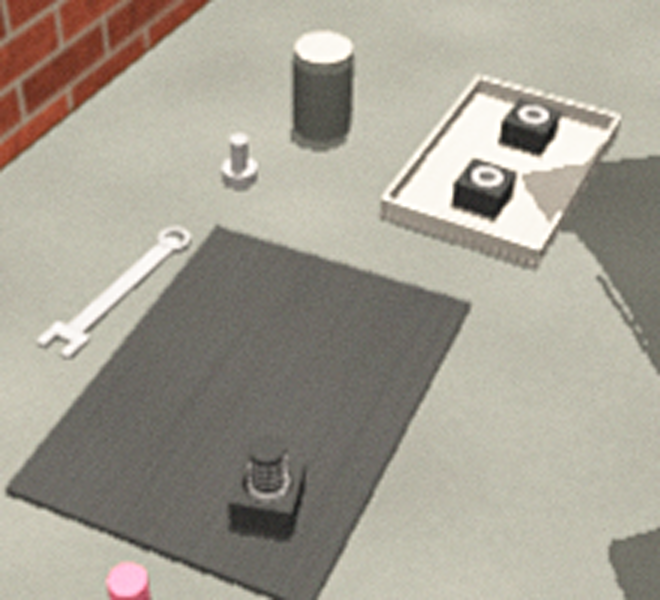

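View pics/w23.png

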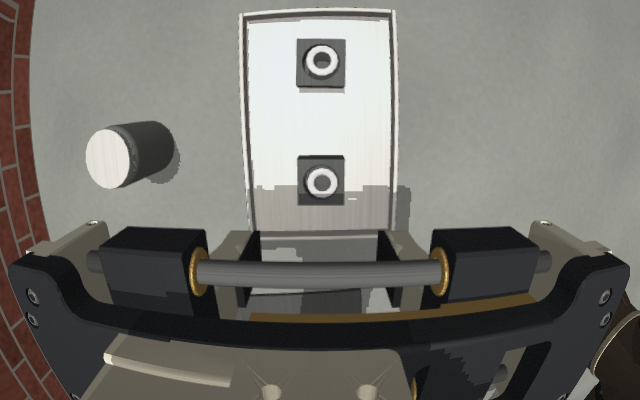

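The pictures show both rejects flat in the tray, the gauge home and upright in block 1 on the plate, and the bystanders where they were. I'm handing the job in.

```bash
python3 -c "
from workcell import bot
print(bot.sign_off())"
```

```text
the job is handed in; nothing more can be done
None
```

The job is finished and handed in at about 36 s of the 72 s allowed. The pin gauge is fully home and upright in block 1, on the plate, and blocks 2 and 3 are in the tray.

- **Trying the bores:** I tried the gauge left to right.
  - Block 1 took it freely, down to its shoulder.
  - Blocks 2 and 3 both stopped it at the rim, within about 1 mm of the expected contact height, under roughly 6 N.
- **Seating:** I put the gauge back into block 1 until the shoulder touched, again at about 6 N and at the same tool height as the first try.
- **Rejects:** I lowered blocks 2 and 3 slowly into the tray. The wrist force changed by about 5 N for block 2 and 9 N for block 3 as they touched the floor.
- **Last checks:** The final top, side and wrist views show both rejects flat and right way up. The spanner, can and bolt look unmoved, and so do the look-alikes that were in view.

**Disagreements:** The cameras differed by 2–3 mm on positions, and one crossing of two views put the gauge top at 47 mm instead of 68 mm. I went by the wrist camera's rays and depth instead. I judged the final state by eye and took no fresh measurement of the gauge's height after letting go. A second wooden stand stood about 0.42 m to the robot's left, holding something pale. I left it alone and did not look at it closely.

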